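# Close the damp box

## Task

Get the damp box ready for the night: one of the small mugs is stacked on another and stands too high for the lid. Set it down carefully, still upside down and without dropping it, fully on the empty bat in the box; then put the lid that leans on the plaster block squarely on the box so it sits flush all round, without dropping it on, and snap the front clip shut over the lid's edge. Let go of everything at the end, and leave the other mugs standing on their bats and the other things on the table where they are.

Things in the scene. Friction and masses are not known exactly. Their poses are not given: they have to be found in the camera images.
- damp_box: Light grey open plastic tub, fixed, 228 (x) x 278 (y) x 100 mm high, walls 4 mm, fill line moulded inside at 88 mm. Inside, a plaster bed, its top 14 mm up, with four square bats in two rows of two (centres 104 mm apart in x, 132 in y). Origin: centre of its underside on the table; x, y along its sides, z up; its clip side faces its -x. Left or right on the table, turned up to 0.15 rad.
- bat_empty: The one bat with nothing on it: grey-brown fibre-cement tile 84 x 84 x 6 mm, fixed on the box's plaster bed in any of the four places, sides parallel to the box's. Origin: centre of its underside; its top is 6 mm above.
- bat_stack: Same tile, under the two stacked mugs. Origin: centre of its underside.
- bat_a: Same tile, under mug_a. Origin: centre of its underside.
- bat_b: Same tile, under mug_b. Origin: centre of its underside.
- mug_top: Small dark clay mug, 80 to 150 g, straight wall 56 mm diameter, 62 mm high, D-shaped handle reaching 46 mm from the axis (8 mm thick, 12 to 52 mm above the origin). It stands upside down, rim to rim on mug_low. Origin: on its axis at its rim, its underside (82 mm above the table at the start); z up, x towards its handle.
- mug_low: Same size of mug, the right way up on bat_stack, below mug_top. Origin: on its axis at its underside (the foot); z up, x towards its handle.
- mug_a: Same mug, upside down on bat_a. Origin: on its axis at its underside (the rim); z up, x towards its handle.
- mug_b: Same mug, upside down on bat_b. Origin: on its axis at its underside (the rim); z up, x towards its handle.
- lid: Loose light grey lid, panel 240 (x) x 290 (y) x 4 mm, 240 to 390 g; edge bead all round 6 mm wide, top 8.5 mm above the panel's underside; below, a tapering lip 9 mm deep enters the box with 2 mm play a side. Origin: centre of the panel's underside, which lies on the box's rim when home; z out of its upper face. Fits either way round. It leans, -x edge on the table, z 33 degrees off vertical.
- block: Fixed plaster block that the lid leans on: 150 (x) x 230 (y) x 95 mm high. Its frame lies on the table with z up; the block's near face is at x = 60 mm and its far face at x = 210 mm in that frame.
- lid_grip (a point): Middle of the lid's handle, 27 mm above the panel's underside: a straight bar 110 mm long along the lid's x, 14 mm wide (y), 12 mm high (from 21 to 33 mm above the panel's underside), open below between its two end posts. Axes as the lid's.
- clip (a joint): Hinge of the front clip: plate 44 mm wide, 4 thick, 50 long, pivoted 62 mm up, 12 mm before the middle of the front wall. 0: upright, shut; grows outwards, away from the box (0.5 to 0.85 rad at the start; range -0.12 to 1.2); stays where left. Pushed inwards near its top (5 to 15 N), a sprung steel hook on its end rides over the seated lid's bead and drops behind it, at about 0.08 rad or less.
- clip_pad (a point): Place to push the clip: middle of the plate's outer face, 40 mm from the pivot.
- hook_tip (a point): Lowest point of the clip's steel hook; with the clip shut, it lies behind the lid's bead, 5 mm above the underside of the lid's panel.
- big_mug: Bystander: larger dark clay mug upside down on top of the plaster block, 80 mm diameter, 92 mm high. Origin: centre of its underside.
- brush: Bystander: round brush, 215 mm long, lying along its x near the robot. Origin: 180 mm from the end of its handle, on the table.
- knife: Bystander: wooden-handled potter's knife, 195 mm long, lying at the right front. Origin: on the table, where the handle ends.
- paddle: Bystander: flat wooden paddle, 265 mm long along its x, 12 mm thick, on the right. Origin: on the table, near its neck.
- small_bowl: Bystander: small unglazed bowl, 100 mm across, 42 mm high, on the left. Origin: centre of its underside.
- spray: Bystander: light grey water spray bottle, 68 mm diameter, 222 mm high, on the left. Origin: centre of its underside.
Not all that is in view belongs to the job. What is shaped like the mug_a but blue or pink is not meant. What is shaped like the mug_top but turquoise or white is not meant.

How it is judged:
On the way, in this order (a step that is already met when the one before it is completed fails the run):
1. the stacked mug stands by itself, upside down, wholly on the empty bat (x of mug_top in the frame of bat_empty between -0.016 and 0.016 m and y of mug_top in the frame of bat_empty between -0.016 and 0.016 m and z of mug_top in the frame of bat_empty below 0.0095 m and angle between mug_top's own z axis and vertical below 0.08 rad and linear speed of mug_top below 0.02 m/s and contact force between the fingers and mug_top below 0.05 N), for 0.3 s.
2. the lid is seated flush on the box (z of lid in the frame of damp_box below 0.1025 m and angle between lid's own z axis and vertical below 0.02 rad and x of lid in the frame of damp_box between -0.007 and 0.007 m and y of lid in the frame of damp_box between -0.007 and 0.007 m), for 0.2 s.
At the end, for the whole second after the job is handed in: Every small mug stands on its own bat, mug_top on bat_empty (16 mm in x and y, lean under 0.08 rad); lid home: underside within 2.5 mm of the rim, level to 0.02 rad, centred to 7 mm; clip under 0.15 rad with hook_tip under 6.8 mm above the panel's underside; mug and lid at rest (all of step 1 and all of step 2 and x of mug_low in the frame of bat_stack between -0.016 and 0.016 m and y of mug_low in the frame of bat_stack between -0.016 and 0.016 m and z of mug_low in the frame of bat_stack below 0.0095 m and angle between each of mug_low, mug_a, mug_b's own z axis and vertical below 0.08 rad and x of mug_a in the frame of bat_a between -0.016 and 0.016 m and y of mug_a in the frame of bat_a between -0.016 and 0.016 m and z of mug_a in the frame of bat_a below 0.0095 m and x of mug_b in the frame of bat_b between -0.016 and 0.016 m and y of mug_b in the frame of bat_b between -0.016 and 0.016 m and z of mug_b in the frame of bat_b below 0.0095 m and z of hook_tip in the frame of lid below 0.0068 m and value of joint clip below 0.15 rad and linear speed of lid below 0.02 m/s); the robot touches nothing.
It fails at once if the stacked mug is dropped: it moves faster than 0.3 m/s while the fingers do not hold it (contact force between the fingers and mug_top below 0.02 N and linear speed of mug_top above 0.3 m/s).
It fails at once if the lid is dropped: it moves faster than 0.5 m/s while the fingers do not hold it (contact force between the fingers and lid below 0.02 N and linear speed of lid above 0.5 m/s).
It fails at once if a small mug is tipped over (leans more than 0.6 rad) (angle between any of mug_top, mug_low, mug_a, mug_b's own z axis and vertical above 0.6 rad).
It fails at once if another thing on the table is moved by more than 30 mm (distance of any of big_mug, brush, knife, paddle, small_bowl, spray from where it was at the start of the episode above 0.03 m).
It also fails if it takes over 64 s, if anything falls off the work surface, if the arm or the gripper's body presses on something with over 40 N, if the wrist force passes 120 N, or if a joint passes its speed limit or range.

## Robot

A 6-joint arm with a two-finger parallel gripper is mounted at the origin on the work surface. World frame = base frame: x ahead of the robot, y to its left, z up, the work surface at z = 0. Lengths are in m, angles in rad, forces in N, time in s.
With the tool pointing down it reaches from about 0.375 to 0.975 m from the base axis. Payload 3.8 kg.
Tool frame: the origin (TCP) lies on the centre line of the jaws, within the pads' length; the fingertips stand 8 mm ahead of it and the grasp point (between the pads) lies 11 mm behind it; z points along the fingers, y is the direction in which the jaws open and shut (so a half turn about z gives the same grasp; the last joint's range is limited). The gripper opens to 85 mm and grips with 20 to 120 N. Pads are 22 mm wide; open, the fingers measure 114 mm over their backs; the gripper's body (76 mm by 85 mm) begins 54 mm behind the grasp point. The pads swing forward as they close: fully open they stand 13 mm farther back than shut.
Start: joints at [-1.154, 0.264, 1.604, -0, 1.274, -0.037], TCP at [0.296, -0.607, 0.239] pointing down, gripper open.
Joint ranges: [-2.63, 2.63], [-0.94, 2.18], [0.31, 2.57], [-1.31, 4.45], [0, 2.66], [-2.55, 2.55]. Speed limits (rad/s): [2.57, 2.57, 3.14, 3.14, 3.14, 3.14].

## Interface

Orientations are given as a rotation vector (axis times angle).
In Python, from workcell import * gives the robot as it stands.
- The arm moves only by the tool play_rows, never from a script. Its arguments are lists of equal length, an entry for each row: "slide": the shift along the tool's x, y, z in cm, a list of three; "delta_rot": the turn, a rotation vector about the tool's x, y, z in rad, a list of three. In form: {"slide": [[x, y, z], ...], "delta_rot": [[wx, wy, wz], ...]}. A call has 1 to 12 rows; each row is the pose to reach, as a shift and turn from the pose measured when the call began, along the tool's axes at that moment; what a row does not reach only later rows make up. A row lasts 1/12 s, in which the tool goes at most 41.7 mm and 7.16 degrees, less where a joint would pass 70% of its speed; a pose out of reach is approached as far as the arm can. A call with a gripper value outside its range is refused whole. "hand" is the opening, from 0 (shut) to 1 (fully open), set as the call begins (left out, the last holds). The fingers move at their own pace and stop on an object; "force" is the grip in N (left out, the last holds). Time passes only in rows, so rows that repeat a pose let the fingers close. It gives the time, the measured TCP pose, the force and the opening at its end, in the units of the state.
- read_state(): the state, without advancing time (a new reading comes with each control period).
- read_camera(name): name is "side" or "top"; returns a dict with "image" (420x560x3 uint8, red, green, blue), "depth" (420x560 float32, m along the optical axis (not along the pixel's ray), 0 where there is no reading), "fovy" (degrees; the focal length in pixels is half the picture's height over the tangent of half this angle, whatever the lens; pixels are square), "cx", "cy" (the principal point, pixels), "world_from_camera" (4x4, takes a point from camera to world coordinates). Camera axes: x right, y up, looking along -z (the intrinsics and any distortion apply to the point x, -y, -z); pixel columns grow to the right and rows downward; lengths in m; the calibration is good to about 2 mm. A picture is of the moment at which its call begins.
- finish_job(): hands the job in, once; it reports no verdict.
Trained networks look in a picture, given as the dict that the camera call returned (one of the last four; its "shot" number tells which), for a name from the list of things; names that differ only in an ending like _2 or _b are one class to them, and where a whole thing is asked for, a point or a joint stands for the part that bears it (a point fixed in the world has none). Each returns a list of dicts, best first, with "conf" (0 to 1); they miss things now and then, are a little off and sometimes report something else, mostly with a low value. They report only what shows in the picture. A call takes as long as a camera call. They do not tell look-alikes from the thing itself.
- spot_in(target, picture): "bbox" ([centre column, centre row, width, height] in pixels, round what is visible of it).
- landmark_of(target, picture): "at" ([column, row] in pixels: a listed point, or the origin of a listed thing).
The state is a dict: "time": time; "q": joint angles; "joint_vel": joint speeds; "joint_torque": joint torques, N m; "tool_pos": TCP position; "tcp_rot": TCP orientation; "wrist_force": force on the tool from outside, world axes, zero at the start; "torque": the same for the moment, N m; "width": opening from 0.0 (shut) to 1.0 (fully open).
Only numpy, scipy, OpenCV 4.12 (cv2) and the standard library are available. Lean on these libraries where they do the work, as an engineer would, in place of code of your own. Each camera call takes 0.05 s, during which the arm holds its last target.

## Working session

There is one attempt and no reset: what is moved stays moved. The work goes in short steps, Python scripts to look and compute and a tool call to move; the robot and the scene stay as the last step left them, time stands still between calls to the robot, and variables do not carry over. Pictures are saved under pics/ and viewed, and the job is handed in when it is done.

Besides the shell and the picture viewer there is one more tool, called as a command line: name --argument value ..., lists and objects as JSON in quotes. play_rows: Moves the arm, as the interface text tells. Its arguments: {"type":"object","properties":{"slide":{"type":"array"},"delta_rot":{"type":"array"},"hand":{"type":"number"},"force":{"type":"number"}},"required":["slide","delta_rot"]}

```bash
ls; mkdir -p pics; cat > h.py <<'E'
from workcell import *
import numpy as np, cv2
from scipy.spatial.transform import Rotation as R
def shot(n,save):
    p=read_camera(n); cv2.imwrite('pics/%s.png'%save, cv2.cvtColor(p['image'],cv2.COLOR_RGB2BGR)); 
    np.savez('%s.npz'%save,**{k:v for k,v in p.items()}); return p
def K(p):
    f=p['image'].shape[0]/2/np.tan(np.radians(p['fovy'])/2); return f,p['cx'],p['cy']
def px2w(p,u,v,d=None,z=None):
    f,cx,cy=K(p); T=np.array(p['world_from_camera'])
    r=np.array([(u-cx)/f,-(v-cy)/f,-1.])
    if d is None and z is None: d=p['depth'][int(round(v)),int(round(u))]
    if z is not None:
        w=T[:3,:3]@r; d=(z-T[2,3])/w[2]
    return T[:3,:3]@(r*d)+T[:3,3]
def cloud(p):
    f,cx,cy=K(p); T=np.array(p['world_from_camera']); d=p['depth']
    v,u=np.mgrid[:d.shape[0],:d.shape[1]]
    P=np.stack([(u-cx)/f*d,-(v-cy)/f*d,-d],-1)
    W=P@T[:3,:3].T+T[:3,3]; W[d<=0]=np.nan; return W
def w2px(p,w):
    f,cx,cy=K(p); T=np.array(p['world_from_camera']); c=T[:3,:3].T@(np.array(w)-T[:3,3])
    return cx+f*c[0]/-c[2], cy+f*c[1]/c[2]
E
python3 - <<'E'
from h import *
for n in ['side','top']:
    p=shot(n,n+'0'); print({k:(v if np.size(v)<20 else np.shape(v)) for k,v in p.items()})
    for t in ['damp_box','bat_empty','mug_top','mug_low','mug_a','lid','lid_grip','clip_pad','hook_tip','big_mug','block','spray']:
        try:print(n,t,[(np.round(a['at']),round(a['conf'],2)) for a in landmark_of(t,p)][:5])
        except Exception as e: print(t,e)
print(read_state())
E
```

```text
pics
{'image': (420, 560, 3), 'depth': (420, 560), 'fovy': 55.070258038843306, 'cx': 282.656830547902, 'cy': 205.18023057376294, 'world_from_camera': array([[-0.976842  ,  0.15249863, -0.15007955,  0.35631924],
       [-0.21394255, -0.70560813,  0.67553368,  0.70194206],
       [-0.00287939,  0.69199807,  0.7218936 ,  0.84683066],
       [ 0.        ,  0.        ,  0.        ,  1.        ]]), 'shot': 1}
side damp_box [(array([240., 278.]), 0.9)]
side bat_empty [(array([230., 249.]), 0.87), (array([209., 289.]), 0.53), (array([295., 124.]), 0.27)]
side mug_top [(array([370., 329.]), 0.9), (array([205., 274.]), 0.74), (array([136., 345.]), 0.68)]
side mug_low [(array([210., 287.]), 0.75), (array([276., 163.]), 0.55)]
side mug_a [(array([271., 258.]), 0.84), (array([254., 302.]), 0.79), (array([342., 289.]), 0.76), (array([308., 341.]), 0.72)]
side lid [(array([277., 161.]), 0.62)]
side lid_grip [(array([279., 161.]), 0.78)]
side clip_pad [(array([299., 270.]), 0.8), (array([266., 258.]), 0.18)]
side hook_tip [(array([230., 250.]), 0.53), (array([296., 262.]), 0.45)]
side big_mug [(arra
[... 1292 characters left out ...]
., 179.]), 0.58)]
{'time': 1.3, 'q': array([-1.15390909e+00,  2.63882242e-01,  1.60401069e+00,  1.63047723e-06,
        1.27372623e+00, -3.68763375e-02]), 'joint_vel': array([-2.08195865e-04,  3.97804269e-05, -5.06093793e-05,  9.90272714e-04,
        2.07085777e-04, -6.42966014e-05]), 'joint_torque': array([-1.13668233e-03, -5.15074110e+01, -3.67714584e+01, -2.36911628e-04,
        1.15360166e-03, -1.18193003e-05]), 'tool_pos': array([ 0.29589255, -0.60666851,  0.23928591]), 'tcp_rot': array([-3.06105614e+00, -7.06664212e-01,  5.45996729e-06]), 'wrist_force': array([-0.47519403,  0.17681886, -0.09944798]), 'torque': array([ 0.00057596,  0.02827727, -0.0215255 ]), 'width': 1.0012437496223765}
```

View pics/side0.png

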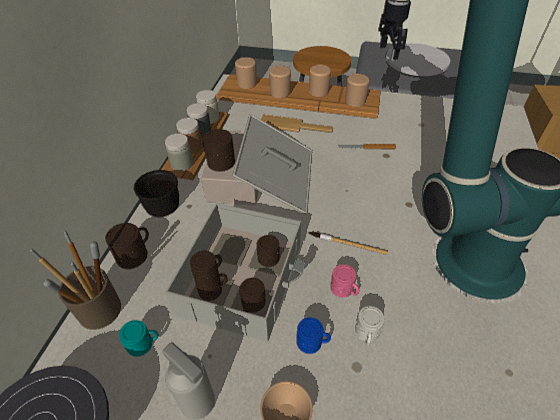

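View pics/top0.png

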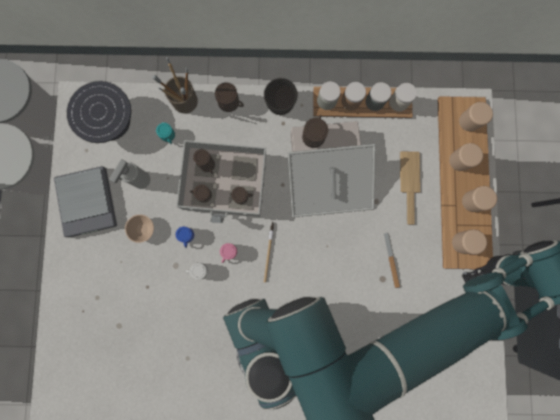

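Top view: box at about (222,180). The stack is at (204,160), the empty bat at (245,168), and two mugs at (203,193) and (241,197). The lid is at (332,183), leaning on the block. Candidates for mug_top are the dark stacked one in the box (204,160), a loose dark mug (227,97), turquoise (166,132), white (197,271), and mug_a/b. I choose the stacked dark one.

```bash
cat > m.py <<'E'
from h import *
def load(n):
    d=np.load(n+'.npz'); return {k:d[k] for k in d.files}
E
python3 - <<'E'
from m import *
S=load('side0');T=load('top0')
Ws,Wt=cloud(S),cloud(T)
for W,n in((Ws,'s'),(Wt,'t')):
    z=W[...,2]; print(n,'table z',np.nanmedian(z[(abs(z)<.03)]))
c=cv2.cvtColor(S['image'],cv2.COLOR_RGB2BGR)[180:350,150:340]; c=cv2.resize(c,None,fx=4,fy=3.5,interpolation=cv2.INTER_CUBIC);cv2.imwrite('pics/c1.png',c[:600,:800])
c=cv2.cvtColor(T['image'],cv2.COLOR_RGB2BGR)[110:260,140:380]; c=cv2.resize(c,None,fx=3.3,fy=3.3,interpolation=cv2.INTER_CUBIC);cv2.imwrite('pics/c2.png',c)
for W,n in((Ws,'s'),(Wt,'t')):
    P=W.reshape(-1,3); 
    m=(P[:,2]>.092)&(P[:,2]<.106)&(P[:,0]>.3)&(P[:,0]<.68)&(P[:,1]>0)&(P[:,1]<.4)
    Q=P[m]; print(n,m.sum(), cv2.minAreaRect(Q[:,:2].astype(np.float32)*1000), Q[:,2].mean())
E
```

```text
s table z -0.00158468951746904
t table z 0.0012608759390370095
s 894 ((556.7935791015625, 177.1973876953125), (280.9653015136719, 265.2029113769531), 85.90154266357422) 0.09721494308131509
t 330 ((552.5285034179688, 176.17263793945312), (249.8246612548828, 289.3656311035156), 0.009993579238653183) 0.09961737457013901
```

View pics/c1.png

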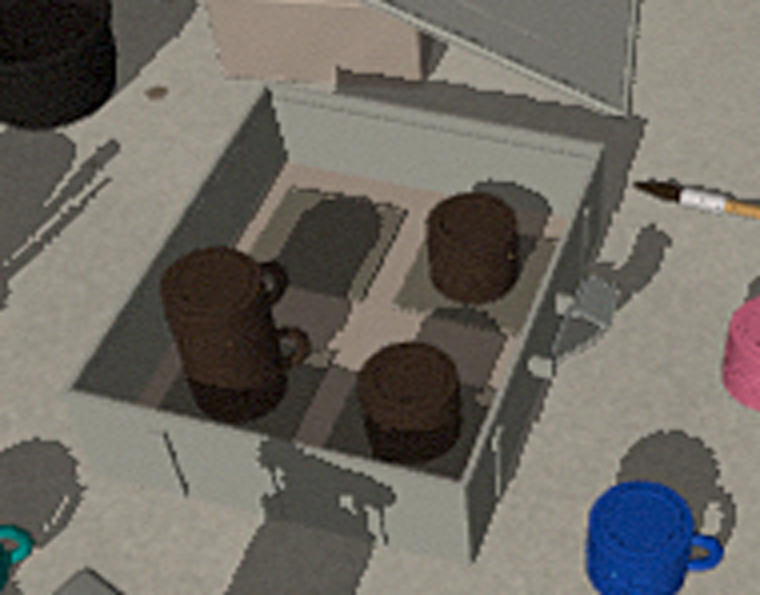

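View pics/c2.png

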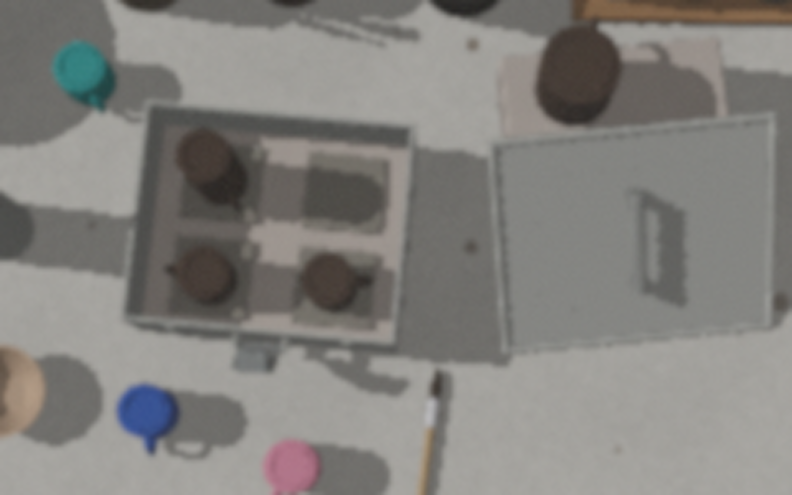

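```bash
cat > fit.py <<'E'
from m import *
from scipy.optimize import least_squares
S=load('side0');T=load('top0')
Ws,Wt=cloud(S),cloud(T)
def boxres(p,Q):
    c,s=np.cos(p[2]),np.sin(p[2]); d=Q[:,:2]-p[:2]
    x=c*d[:,0]+s*d[:,1]; y=-s*d[:,0]+c*d[:,1]
    qx,qy=abs(x)-.112,abs(y)-.137
    sd=np.where((qx>0)&(qy>0),np.hypot(qx,qy),np.maximum(qx,qy))
    return sd
if __name__=='__main__':
  for nm,sets in (('s',[Ws]),('t',[Wt]),('both',[Ws,Wt])):
    Q=[]
    for W,dz in ((Ws,-.0016),(Wt,.0012)):
        if not any(W is s for s in sets): continue
        P=W.reshape(-1,3); z=P[:,2]-dz
        m=(z>.092)&(z<.104)&(P[:,0]>.3)&(P[:,0]<.75)&(P[:,1]>0)&(P[:,1]<.38); q=P[m]
        q=q[abs(boxres([.555,.177,-.085],q))<.02]; Q.append(q)
    Q=np.vstack(Q)
    r=least_squares(lambda p:boxres(p,Q),[.555,.177,-.085],loss='soft_l1',f_scale=.002)
    print(nm,len(Q),r.x,np.sqrt(np.mean(r.fun**2)),r.cost)
    # lid plane
  for W,n in((Ws,'s'),(Wt,'t')):
    P=W.reshape(-1,3)
    m=(P[:,0]>.45)&(P[:,0]<.63)&(P[:,1]>-.28)&(P[:,1]<-.05)&(P[:,2]>.03); Q=P[m]
    best=None;rng=np.random.default_rng(0)
    for i in range(300):
        a=Q[rng.choice(len(Q),3,False)]; nn=np.cross(a[1]-a[0],a[2]-a[0]); nn/=np.linalg.norm(nn)+1e-12
        k=abs((Q-a[0])@nn)<.004
        if best is None or k.sum()>best.sum(): best=k
    q=Q[best]; c=q.mean(0); u,s,v=np.linalg.svd(q-c); nn=v[2]*np.sign(v[2][2]); print(n,len(Q),best.sum(),'n',nn,'tilt from vertical deg',np.degrees(np.arccos(nn[2])),'c',c)
    # lid extents
    D=(P-c)@nn; mm=(abs(D)<.012)&(np.linalg.norm(P-c,axis=1)<.25)&(P[:,2]>.006)
    e=np.array([0,0,1.])-nn*nn[2]; e/=np.linalg.norm(e); f=np.cross(nn,e)
    uv=np.c_[(P-c)@e,(P-c)@f][mm]; print(cv2.minAreaRect((uv*1000).astype(np.float32)), e,f)
    mh=(D>.02)&(D<.04)&(np.linalg.norm(P-c,axis=1)<.12); h=P[mh]; print('handle',mh.sum(),h.mean(0),np.median(D[mh]))
    g=h.mean(0); u,s,v=np.linalg.svd(h-g); print('handle dir',v[0],s)
  print(landmark_of)
E
python3 fit.py
python3 - <<'E'
from m import *
T=load('top0');S=load('side0')
print(px2w(T,336,188),px2w(S,279,161),px2w(T,246,168),px2w(T,246,168,z=.02),px2w(S,230,249,z=.02))
E
```

```text
s 662 [ 0.57182781  0.17731999 -0.07225438] 0.006004245598022613 0.002283544414890557
t 212 [ 0.55700239  0.17718418 -0.07606867] 0.00548904115771479 0.0009132825424565819
both 874 [ 0.56271931  0.1776429  -0.07172441] 0.005336071486379867 0.0033297543871843543
s 2330 1989 n [-0.53940716 -0.06097514  0.83983448] tilt from vertical deg 32.87735526332037 c [ 0.57344635 -0.14772857  0.06914824]
((46.443450927734375, 26.406417846679688), (347.577880859375, 447.2449951171875), 1.6214661598205566) [0.83451954 0.09433495 0.54284257] [-0.11232564  0.99367145  0.        ]
handle 157 [ 0.56285438 -0.19853579  0.08950453] 0.026211899144745778
handle dir [-0.83159024 -0.09739372 -0.54678345] [0.40328958 0.05255106 0.03029441]
t 2431 1847 n [-0.53781014 -0.06156876  0.84081481] tilt from vertical deg 32.7737381763743 c [ 0.57342839 -0.16197072  0.07047883]
((44.0760498046875, 16.698760986328125), (362.673828125, 466.0331115722656), 0.32326313853263855) [0.83535862 0.09563226 0.54132288] [-1.13737598e-01  9.93510825e-01 -6.93889390e-18]
handle 124 [ 0.56477639 -0.20166206  0.09361925] 0.026567692286657403
handle dir [-0.83054966 -0.10670551 -0.54662711] [0.35254082 0.04535476 0.03374286]
<function make.<locals>.keyed.<locals>.call at 0x7fced4fb0ae0>
[ 0.55758838 -0.21847105  0.05113962] [ 0.56947853 -0.20928605  0.06302693] [0.62746782 0.09624052 0.0253472 ] [0.62858201 0.09661298 0.02      ] [0.62735229 0.10962241 0.02      ]
```

```bash
cat > ov.py <<'E'
from m import *
def ov(p,pose,name,crop,sc):
    im=cv2.cvtColor(p['image'],cv2.COLOR_RGB2BGR)
    x0,y0,x1,y1=crop
    c=cv2.resize(im[y0:y1,x0:x1],None,fx=sc,fy=sc,interpolation=cv2.INTER_CUBIC)
    cs,sn=np.cos(pose[2]),np.sin(pose[2])
    def pr(x,y,z):
        u,v=w2px(p,[pose[0]+cs*x-sn*y,pose[1]+sn*x+cs*y,z]); return (int((u-x0+.5)*sc),int((v-y0+.5)*sc))
    def poly(hx,hy,z,col,ox=0,oy=0):
        pts=[pr(ox+a*hx,oy+b*hy,z) for a,b in((1,1),(1,-1),(-1,-1),(-1,1))]
        cv2.polylines(c,[np.array(pts)],True,col,1)
    poly(.114,.139,.1,(0,0,255));poly(.11,.135,.1,(0,255,255)); poly(.114,.139,0,(255,0,0))
    for a in(-1,1):
        for b in(-1,1): poly(.042,.042,.02,(0,255,0),a*.052,b*.066)
    cv2.imwrite('pics/%s.png'%name,c)
E
python3 - <<'E'
from ov import *
S=load('side0');T=load('top0')
ov(S,[.557,.177,-.075],'o1',(150,190,320,345),4)
ov(T,[.557,.177,-.075],'o2',(165,130,285,235),6)
E
```

```text
(no output)
```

View pics/o1.png

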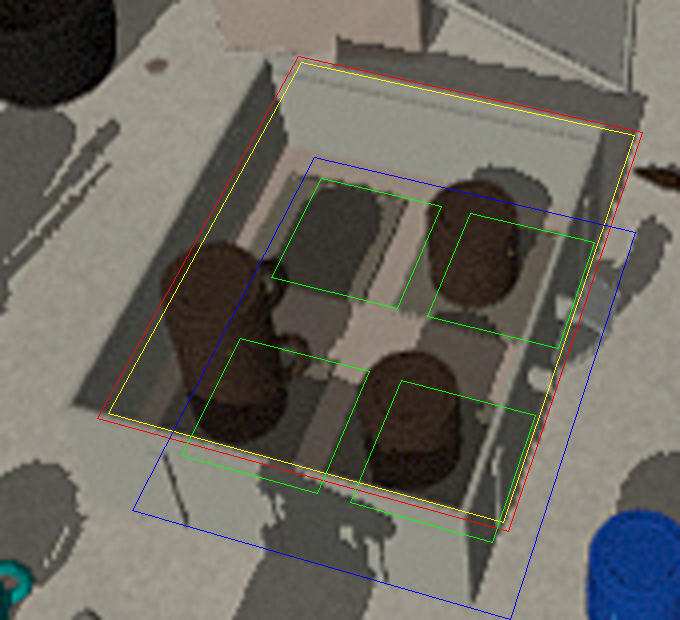

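View pics/o2.png

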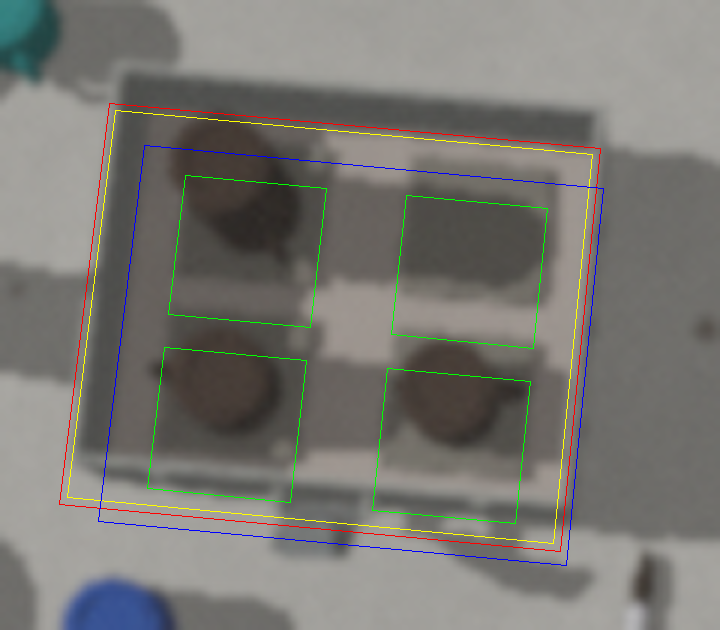

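```bash
python3 - <<'E'
from ov import *
from scipy.optimize import least_squares
S=load('side0');T=load('top0')
# corner order (x sign,y sign)
cs={ 's':(S,{(1,-1):(216.5,205),(-1,-1):(300.5,225),(1,1):(168,291),(-1,1):(266,318)}),
 't':(T,{(1,1):(185,142),(1,-1):(265,148.5),(-1,1):(178.3,207),(-1,-1):(260,215.5)})}
def res(p,which):
    r=[]
    for k in which:
        P,d=cs[k]
        for (a,b),uv in d.items():
            x,y=a*.114,b*.139;c,s=np.cos(p[2]),np.sin(p[2])
            r+=list(np.array(w2px(P,[p[0]+c*x-s*y,p[1]+s*x+c*y,.1]))-uv)
    return np.array(r)
for w in('s','t','st'):
    q=least_squares(res,[.57,.177,-.075],args=(w,)); print(w,q.x,np.round(q.fun,1))
ov(S,q.x,'o3',(150,190,320,345),4)
ov(T,q.x,'o4',(165,130,285,235),6)
E
```

```text
s [ 0.57683856  0.17674886 -0.07635345] [ 0.4 -2.5  1.7 -3.7 -2.8  1.2  0.9  2.4]
t [ 0.57663629  0.17030404 -0.06613679] [-0.4 -0.5  1.4 -0.2 -1.3  1.1  0.4 -0.4]
st [ 0.5770725   0.17430687 -0.07284105] [ 0.4 -3.2  1.6 -4.6 -2.3  0.4  1.4  1.2 -1.3 -0.9  0.4 -0.1 -2.7  0.6
 -1.1 -0.2]
```

View pics/o3.png

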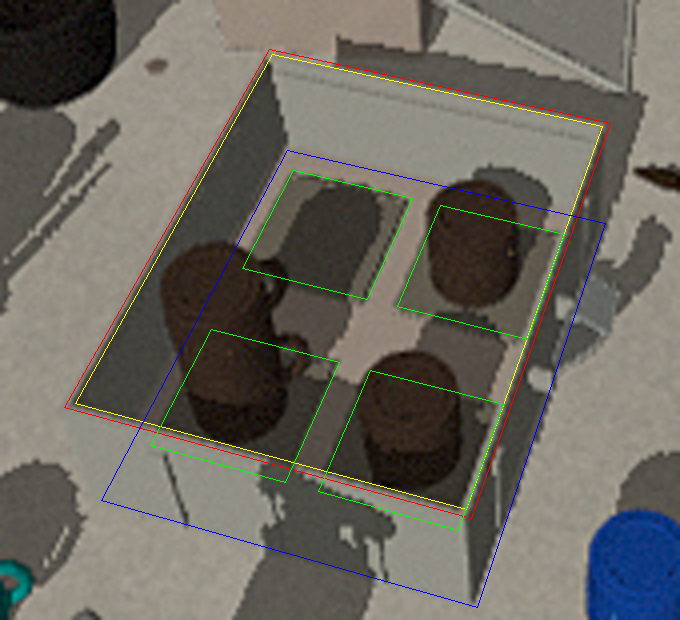

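View pics/o4.png

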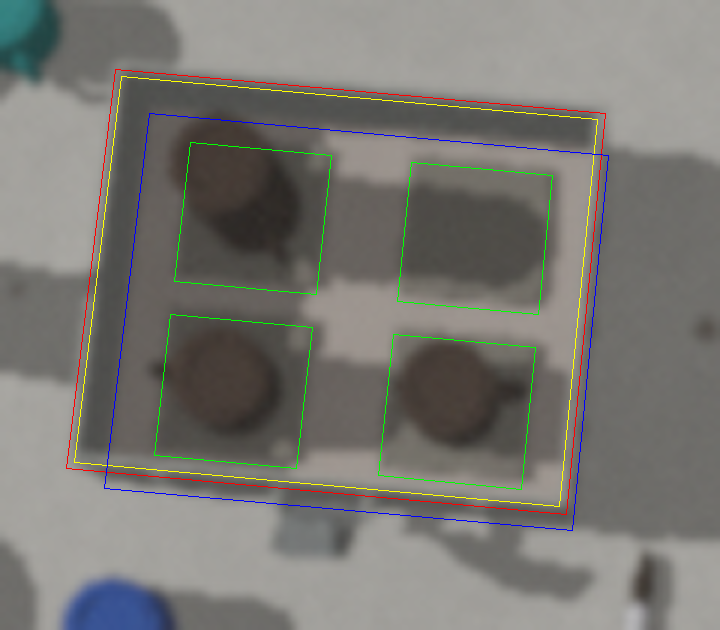

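```bash
python3 - <<'E'
from m import *
for n in('side0','top0'):
    p=load(n);W=cloud(p);print(n)
    for i in range(0,420,60):
        print([ (round(float(np.nanmedian(W[i:i+60,j:j+70,2][abs(W[i:i+60,j:j+70,2])<.04]))*1000,1),int((abs(W[i:i+60,j:j+70,2])<.04).sum())) for j in range(0,560,70)])
    print(w2px(p,[.296,-.607,.247]),w2px(p,[0,0,0]))
E
```

```text
side0
[(nan, 0), (12.5, 388), (-3.6, 835), (nan, 0), (nan, 0), (nan, 0), (nan, 0), (nan, 0)]
[(19.2, 299), (-3.9, 1238), (34.7, 2), (12.0, 2394), (17.7, 2200), (-1.0, 1758), (-2.1, 718), (-1.8, 325)]
[(-2.4, 1625), (-38.0, 3), (13.2, 836), (0.7, 497), (-1.4, 3616), (-2.1, 4184), (-2.0, 1412), (-1.7, 1174)]
[(-30.3, 71), (-2.9, 150), (-2.5, 2862), (12.2, 1912), (-1.6, 3651), (-2.1, 4186), (-1.7, 425), (-1.5, 485)]
[(nan, 0), (-2.0, 1414), (-2.1, 2641), (15.8, 2704), (-1.7, 3215), (-1.8, 4072), (0.8, 3177), (-0.7, 3100)]
[(-2.8, 743), (-2.2, 2928), (-2.0, 3207), (-1.1, 2978), (-1.9, 3544), (-1.7, 3577), (-1.6, 4179), (-1.4, 4172)]
[(-2.4, 268), (-2.4, 2505), (-2.1, 2258), (-1.7, 4102), (-1.2, 4122), (-1.7, 4185), (-1.5, 4190), (-1.4, 4186)]
(np.float64(387.55714417559483), np.float64(51.43596036678039)) (np.float64(478.07339637441737), np.float64(261.7924134835252))
top0
[(nan, 0), (nan, 0), (nan, 0), (nan, 0), (nan, 0), (nan, 0), (nan, 0), (nan, 0)]
[(0.3, 428), (0.6, 630), (1.1, 1971), (0.9, 1587), (4.5, 1421), (14.1, 1182), (5.1, 1803), (-0.5, 44)]
[(0.6, 958), (1.1, 2406), (1.5, 3262), (4.2, 3762), (0.7, 741), (1.8, 3098), (19.7, 3329), (0.8, 264)]
[(1.8, 899), (6.1, 2868), (1.9, 3415), (3.7, 3574), (2.6, 3140), (2.2, 3873), (19.9, 3356), (1.5, 330)]
[(0.4, 1634), (0.6, 4167), (0.7, 3908), (0.8, 3922), (0.6, 4091), (1.0, 4181), (2.9, 2858), (3.3, 144)]
[(0.5, 1946), (0.4, 4185), (0.6, 4184), (0.7, 1374), (0.5, 739), (0.6, 2380), (0.9, 506), (0.8, 279)]
[(0.4, 2253), (0.4, 4179), (0.5, 4186), (0.6, 2676), (0.7, 388), (0.7, 962), (0.6, 3683), (0.8, 956)]
(np.float64(478.36201583261845), np.float64(268.0736448999614)) (np.float64(269.6985937477212), np.float64(350.68500732347))
  return np.nanmean(a, axis, out=out, keepdims=keepdims)
```

```bash
python3 - <<'E'
from m import *
for n in('side0','top0'):
    p=load(n); im=cv2.cvtColor(p['image'],cv2.COLOR_RGB2BGR)
    im=cv2.resize(im,(800,600),interpolation=cv2.INTER_CUBIC); cv2.imwrite('pics/big_%s.png'%n,im)
E
```

```text
(no output)
```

View pics/big_top0.png

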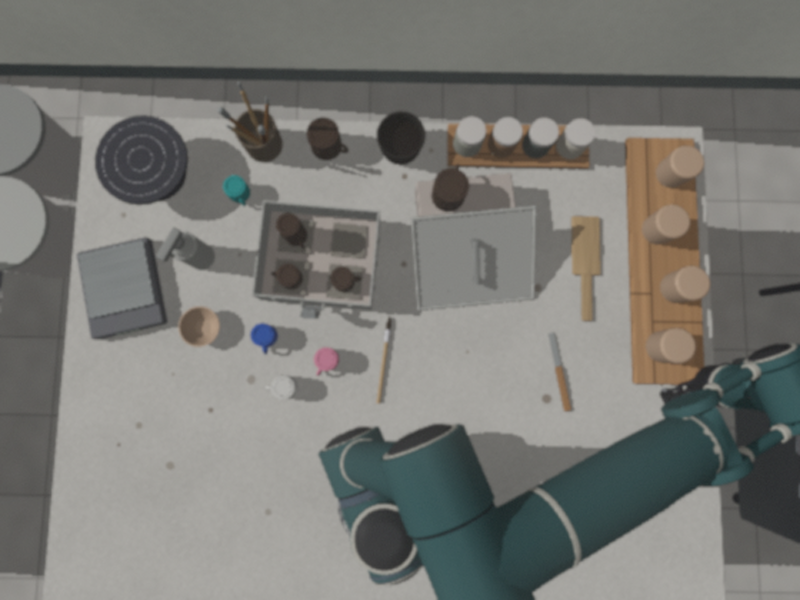

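```bash
python3 - <<'E'
from m import *
T=load('top0');S=load('side0');Wt,Ws=cloud(T),cloud(S)
print('top col 222 rows'); print([(r,int(Wt[r,235,2]*1000)) for r in range(140,155)],[(r,int(Wt[r,240,2]*1000)) for r in range(202,220)])
print([(c,int(Wt[180,c,2]*1000)) for c in range(176,192)],[(c,int(Wt[180,c,2]*1000)) for c in range(254,270)])
for r in (225,245): print('side row',r,[(c,int(Ws[r,c,2]*1000)) for c in range(185,215)])
for c in (240,280): print('side col',c,[(r,int(Ws[r,c,2]*1000)) for r in range(200,228)])
z=Ws[...,2]
im=np.clip((z+.02)/.2*255,0,255); im=np.nan_to_num(im).astype(np.uint8)[190:345,150:320]
cv2.imwrite('pics/d1.png',cv2.applyColorMap(cv2.resize(im,None,fx=4,fy=3.8,interpolation=cv2.INTER_NEAREST),2))
E
```

```text
top col 222 rowsTraceback (most recent call last):
  File "<stdin>", line 3, in <module>
ValueError: cannot convert float NaN to integer
```

```bash
python3 - <<'E'
from m import *
T=load('top0');S=load('side0');Wt,Ws=cloud(T),cloud(S)
I=lambda x:int(np.nan_to_num(x,nan=-.999)*1000)
for c in (200,235,255): print('t col',c,[(r,I(Wt[r,c,2])) for r in range(138,152)],'|',[(r,I(Wt[r,c,2])) for r in range(202,220)])
for r in (165,180,195):print('t row',r,[(c,I(Wt[r,c,2])) for c in range(176,192)],'|',[(c,I(Wt[r,c,2])) for c in range(254,270)])
for r in (225,245): print('side row',r,[(c,I(Ws[r,c,2])) for c in range(185,212)])
for c in (240,280): print('side col',c,[(r,I(Ws[r,c,2])) for r in range(200,228)])
z=Ws[...,2]
im=np.nan_to_num(np.clip((z+.02)/.2*255,0,255)).astype(np.uint8)[190:345,150:320]
cv2.imwrite('pics/d1.png',cv2.applyColorMap(cv2.resize(im,None,fx=4,fy=3.8,interpolation=cv2.INTER_NEAREST),2))
E
```

```text
t col 200 [(138, 1), (139, 11), (140, 0), (141, -999), (142, 97), (143, 84), (144, 76), (145, 62), (146, 50), (147, 35), (148, 11), (149, 141), (150, 147), (151, 135)] | [(202, 23), (203, 19), (204, 17), (205, 19), (206, 14), (207, 100), (208, 104), (209, 72), (210, 37), (211, 1), (212, 0), (213, 0), (214, 5), (215, 4), (216, -4), (217, 0), (218, 0), (219, 1)]
t col 235 [(138, 0), (139, 1), (140, 0), (141, -1), (142, 3), (143, 3), (144, 104), (145, 95), (146, 93), (147, 72), (148, 64), (149, 44), (150, 30), (151, 16)] | [(202, 33), (203, 17), (204, 26), (205, 22), (206, 23), (207, 16), (208, 18), (209, 10), (210, 14), (211, 98), (212, 81), (213, 42), (214, 3), (215, 0), (216, 2), (217, -3), (218, 4), (219, -6)]
t col 255 [(138, 8), (139, 0), (140, 1), (141, -4), (142, -1), (143, -7), (144, -1), (145, 5), (146, 100), (147, 98), (148, 87), (149, 65), (150, 51), (151, 46)] | [(202, 9), (203, 17), (204, 15), (205, 18), (206, 11), (207, 15), (208, 13), (209, 13), (210, 18), (211, 14), (212, 99), (213, 99), (214, 61), (215, 27), (216, -1), (217, -2), (218, 9), (219, 1)]
t row 165 [(176, 4)
[... 1614 characters left out ...]
(206, 32), (207, 27), (208, 20), (209, 18), (210, 9), (211, 11)]
side col 240 [(200, 18), (201, 13), (202, 10), (203, 2), (204, 0), (205, -3), (206, -1), (207, -2), (208, 97), (209, 99), (210, 96), (211, 87), (212, 85), (213, 82), (214, 76), (215, 72), (216, 71), (217, 68), (218, 60), (219, 58), (220, 55), (221, 50), (222, 45), (223, 42), (224, 40), (225, 34), (226, 28), (227, 25)]
side col 280 [(200, 48), (201, 51), (202, -3), (203, 0), (204, -2), (205, -2), (206, 0), (207, -1), (208, 0), (209, -3), (210, 0), (211, -3), (212, 0), (213, 0), (214, -2), (215, -3), (216, -4), (217, 99), (218, 97), (219, 93), (220, 88), (221, 84), (222, 81), (223, 77), (224, 72), (225, 72), (226, 67), (227, 60)]
```

View pics/d1.png

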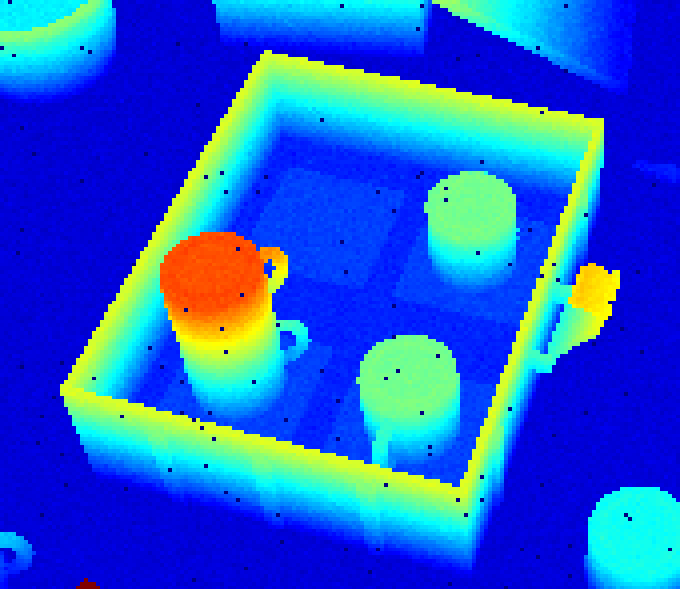

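```bash
cat > fit2.py <<'E'
from fit import *
def fitbox(sets,dzs,p0=[.575,.175,-.073]):
    p=np.array(p0)
    for it in range(4):
        Q=[]
        for W,dz in zip(sets,dzs):
            P=W.reshape(-1,3); z=P[:,2]-dz
            m=(z>.094)&(z<.106); q=P[m]; q=q[abs(boxres(p,q))<(.02,.012,.008,.006)[it]]; Q.append(q)
        Q=np.vstack(Q); r=least_squares(lambda p:boxres(p,Q),p,loss='soft_l1',f_scale=.002); p=r.x
    return p,len(Q),np.sqrt(np.mean(r.fun**2))
def inbox(p,w):
    c,s=np.cos(p[2]),np.sin(p[2]); d=np.array(w)[:2]-p[:2]; return np.array([c*d[0]+s*d[1],-s*d[0]+c*d[1]])
def outbox(p,v):
    c,s=np.cos(p[2]),np.sin(p[2]); return np.array([p[0]+c*v[0]-s*v[1],p[1]+s*v[0]+c*v[1]])
def circ(W,z0,z1,c0,rad=.045):
    P=W.reshape(-1,3); m=(P[:,2]>z0)&(P[:,2]<z1)&(np.hypot(P[:,0]-c0[0],P[:,1]-c0[1])<rad); return P[m]
E
python3 - <<'E'
from fit2 import *
ps,_,_=a=fitbox([Ws],[-.0018]); print(a)
pt,_,_=a=fitbox([Wt],[.0012]); print(a)
p,_,_=a=fitbox([Ws,Wt],[-.0018,.0012]); print(a)
print('mean',(ps+pt)/2)
# bats/mugs
for W,n,p in((Ws,'s',ps),(Wt,'t',pt)):
    for nm,c,z0,z1 in(('top',(.052,.066),.133,.155),('a',(-.052,.066),.074,.092),('b',(-.052,-.066),.074,.092)):
        q=circ(W,z0,z1,outbox(p,c)); 
        # fit disc: minEnclosingCircle & mean
        print(n,nm,len(q),'z',np.median(q[:,2]).round(4),'mean',q[:,:2].mean(0).round(4),cv2.minEnclosingCircle(q[:,:2].astype(np.float32)),'box',inbox(p,q.mean(0)).round(4))
E
```

```text
(array([ 0.57998002,  0.17657168, -0.07145285]), 1025, np.float64(0.0015745537528880065))
(array([ 0.58218376,  0.17529102, -0.07136014]), 406, np.float64(0.0014384818925066184))
(array([ 0.58069137,  0.17622703, -0.0707122 ]), 1431, np.float64(0.001730123942600922))
mean [ 0.58108189  0.17593135 -0.0714065 ]
s top 462 z 0.1398 mean [0.6359 0.24  ] ((0.6371721625328064, 0.23749284446239471), 0.02885378524661064) box [0.0512 0.0673]
s a 438 z 0.078 mean [0.529  0.2459] ((0.5293523669242859, 0.24435992538928986), 0.028214415535330772) box [-0.0558  0.0655]
s b 342 z 0.0781 mean [0.5246 0.1176] ((0.5256823301315308, 0.1157628744840622), 0.029617296531796455) box [-0.051  -0.0628]
t top 229 z 0.1424 mean [0.6384 0.2364] ((0.6362026333808899, 0.2359449714422226), 0.030438397079706192) box [0.0517 0.0649]
t a 210 z 0.0811 mean [0.5311 0.2432] ((0.531557023525238, 0.24328474700450897), 0.0280886422842741) box [-0.0558  0.0641]
t b 210 z 0.0809 mean [0.5274 0.115 ] ((0.5279898643493652, 0.11509894579648972), 0.028272535651922226) box [-0.0504 -0.064 ]
```

```bash
python3 - <<'E'
from fit2 import *
bx=np.array([.5811,.1759,-.0714])
for W,n,dz,c in((Ws,'s',-.0018,(.6372,.2385)),(Wt,'t',.0012,(.637,.236))):
    P=W.reshape(-1,3); z=P[:,2]-dz
    d=P[:,:2]-c; r=np.hypot(*d.T)
    m=(z>.094)&(z<.134)&(r>.033)&(r<.05); a=np.arctan2(d[m,1],d[m,0]); print(n,'top handle',m.sum(),np.degrees(np.angle(np.exp(1j*a).mean())),np.degrees(a.std()))
    m=(z>.03)&(z<.075)&(r>.033)&(r<.05); a=np.arctan2(d[m,1],d[m,0]); print(n,'low handle',m.sum(),np.degrees(np.angle(np.exp(1j*a).mean())),np.degrees(a.std()))
    for nm,t in (('a',(-.0558,.065)),('b',(-.051,-.0635))):
        cc=outbox(bx,t); d=P[:,:2]-cc; r=np.hypot(*d.T); m=(z>.03)&(z<.075)&(r>.034)&(r<.048); a=np.arctan2(d[m,1],d[m,0]); print(n,nm,m.sum(),np.degrees(np.angle(np.exp(1j*a).mean())),np.degrees(a.std()))
T=load('top0')
for nm,u,v in(('big_mug',316,132),('pink',229,252),('blue',185,235),('spray',130,172),('spraynozzle',118,170),('brushtip',272,226),('white',198,271),('loose mug',227,97),('turq',166,132)):
    print(nm,px2w(T,u,v).round(3))
# clip
P=Ws.reshape(-1,3); b=np.array([inbox(bx,q) for q in P]); m=(b[:,0]<-.118)&(b[:,0]>-.19)&(abs(b[:,1])<.04)&(P[:,2]>.03)
q=np.c_[b[m],P[m,2]+.0018]; i=np.argsort(q[:,2]); print(len(q)); print(q[i][::8].round(3))
E
```

```text
s top handle 45 -128.0782401748765 3.2690628285210606
s low handle 40 -148.27317856118836 3.0207514150996686
s a 33 82.97757692744881 3.189133101904439
s b 1 -89.40271293764665 0.0
t top handle 12 -124.02640706667327 3.9714361033162926
t low handle 10 -139.5764004297432 20.39466176970068
t a 7 80.14261291769233 2.542699617861652
t b 12 -84.86127531615308 3.0203487496960606
big_mug [ 0.717 -0.136  0.181]
pink [0.331 0.143 0.061]
blue [0.385 0.292 0.069]
spray [0.578 0.457 0.167]
spraynozzle [0.573 0.475 0.222]
brushtip [0.424 0.    0.018]
white [0.266 0.246 0.058]
loose mug [0.865 0.165 0.085]
turq [0.745 0.378 0.054]
279
[[-0.122  0.026  0.054]
 [-0.128  0.028  0.06 ]
 [-0.123  0.004  0.063]
 [-0.125 -0.025  0.065]
 [-0.127 -0.016  0.066]
 [-0.127  0.008  0.067]
 [-0.128  0.014  0.068]
 [-0.129  0.006  0.069]
 [-0.123  0.028  0.07 ]
 [-0.133  0.021  0.072]
 [-0.132 -0.006  0.074]
 [-0.134  0.002  0.077]
 [-0.136 -0.002  0.08 ]
 [-0.14   0.021  0.083]
 [-0.14   0.006  0.086]
 [-0.141  0.02   0.09 ]
 [-0.145  0.008  0.094]
 [-0.148  0.01   0.098]
 [-0.152  0.017  0.103]
 [-0.155 -0.014  0.106]
 [-0.156  0.008  0.107]
 [-0.153 -0.013  0.108]
 [-0.137  0.013  0.109]
 [-0.134 -0.005  0.11 ]
 [-0.151  0.007  0.111]
 [-0.148 -0.014  0.112]
 [-0.151  0.005  0.112]
 [-0.143 -0.006  0.113]
 [-0.144 -0.003  0.113]
 [-0.136  0.002  0.114]
 [-0.137 -0.003  0.115]
 [-0.144 -0.01   0.115]
 [-0.143  0.01   0.116]
 [-0.14   0.015  0.117]
 [-0.141  0.012  0.118]]
```

```bash
cat > go.py <<'E'
from h import *
def down(yawy):  # tool z down, tool y axis at world yaw (rad)
    y=np.array([np.cos(yawy),np.sin(yawy),0]); z=np.array([0,0,-1.]); return R.from_matrix(np.c_[np.cross(y,z),y,z])
def plan(pos,rot=None,quiet=False):
    s=read_state(); R0=R.from_rotvec(s['tcp_rot']); d=R0.inv().apply(np.array(pos)-s['tool_pos'])*100
    w=np.zeros(3) if rot is None else (R0.inv()*rot).as_rotvec()
    print('t %.2f'%s['time'],'pos',s['tool_pos'].round(4),'F',s['wrist_force'].round(1),'w %.3f'%s['width'],'q',s['q'].round(2))
    print('slide',d.round(2),'rot',w.round(3),'rows %.1f %.1f'%(np.linalg.norm(d)/4.17,np.degrees(np.linalg.norm(w))/7.16))
E
python3 - <<'E'
from go import *
plan([.637,.237,.26],down(np.radians(-36)))
E
```

```text
t 1.30 pos [ 0.2959 -0.6067  0.2393] F [-0.5  0.2 -0.1] w 1.001 q [-1.15  0.26  1.6   0.    1.27 -0.04]
slide [ 67.64 -60.88  -2.07] rot [-0.    -0.    -0.489] rows 21.8 3.9
```

play_rows --slide '[[67.6,-60.9,-2.1],[67.6,-60.9,-2.1],[67.6,-60.9,-2.1],[67.6,-60.9,-2.1],[67.6,-60.9,-2.1],[67.6,-60.9,-2.1],[67.6,-60.9,-2.1],[67.6,-60.9,-2.1],[67.6,-60.9,-2.1],[67.6,-60.9,-2.1],[67.6,-60.9,-2.1],[67.6,-60.9,-2.1]]' --delta_rot '[[0,0,-0.489],[0,0,-0.489],[0,0,-0.489],[0,0,-0.489],[0,0,-0.489],[0,0,-0.489],[0,0,-0.489],[0,0,-0.489],[0,0,-0.489],[0,0,-0.489],[0,0,-0.489],[0,0,-0.489]]' --hand 1

```text
time: 2.3
tool_pos: [0.4834, -0.1412, 0.2513]
tcp_rot: [2.798, 1.426, 0.001]
wrist_force: [1.0, -0.4, -0.2]
width: 1.001
```

```bash
python3 - <<'E'
from go import *
plan([.637,.237,.26],down(np.radians(-36)))
E
```

```text
t 2.30 pos [ 0.4834 -0.1412  0.2513] F [ 1.  -0.4 -0.2] w 1.001 q [-0.33 -0.07  1.95 -0.    1.26  0.29]
slide [39.63 -9.8  -0.87] rot [ 0.001 -0.     0.   ] rows 9.8 0.0
```

play_rows --slide '[[39.6,-9.8,-0.9],[39.6,-9.8,-0.9],[39.6,-9.8,-0.9],[39.6,-9.8,-0.9],[39.6,-9.8,-0.9],[39.6,-9.8,-0.9],[39.6,-9.8,-0.9],[39.6,-9.8,-0.9],[39.6,-9.8,-0.9],[39.6,-9.8,-0.9],[39.6,-9.8,-0.9],[39.6,-9.8,-0.9]]' --delta_rot '[[0,0,0],[0,0,0],[0,0,0],[0,0,0],[0,0,0],[0,0,0],[0,0,0],[0,0,0],[0,0,0],[0,0,0],[0,0,0],[0,0,0]]'

```text
time: 3.3
tool_pos: [0.637, 0.2387, 0.2597]
tcp_rot: [2.796, 1.43, 0.0]
wrist_force: [-0.2, 0.5, -0.7]
width: 1.0
```

```bash
python3 - <<'E'
from go import *
plan([.637,.237,.114],down(np.radians(-36)))
p=shot('side','side1')
im=cv2.cvtColor(p['image'],cv2.COLOR_RGB2BGR)[150:350,120:350]; cv2.imwrite('pics/s1.png',cv2.resize(im,None,fx=3,fy=3,interpolation=cv2.INTER_CUBIC))
print(w2px(p,[.637,.237,.252]), w2px(p,read_state()['tool_pos']+[0,0,-.008]))
E
```

```text
t 3.30 pos [0.637  0.2387 0.2597] F [-0.2  0.5 -0.7] w 1.000 q [ 0.32  0.26  1.57 -0.    1.31  0.95]
slide [-0.13  0.09 14.57] rot [0.001 0.    0.003] rows 3.5 0.0
(np.float64(193.95694774927978), np.float64(226.07444652485643)) (np.float64(194.12975188018663), np.float64(226.27500339999992))
```

View pics/s1.png

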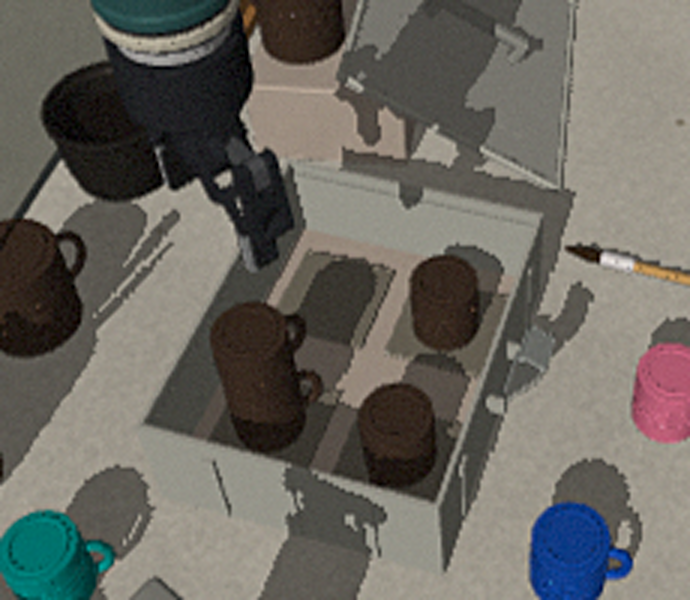

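```bash
python3 - <<'E'
from m import *
p=load('side1'); W=cloud(p); d=np.array([.81,-.588])
for s in(-1,1): print(s, w2px(p,[.637+s*.05*d[0],.2387+s*.05*d[1],.265]))
P=W.reshape(-1,3); 
m=(P[:,2]>.24)&(P[:,2]<.29)&(np.hypot(P[:,0]-.637,P[:,1]-.2387)<.09); q=P[m]
a=(q[:,:2]-[.637,.2387])@d; b=(q[:,:2]-[.637,.2387])@np.array([.588,.81])
print(len(q),np.percentile(a[a>0],[1,5,50,95,99]).round(3) , np.percentile(a[a<0],[1,5,50,95,99]).round(3) if (a<0).any() else 0, np.percentile(b,[1,50,99]).round(3), q[:,2].min())
E
```

```text
-1 (np.float64(207.31291981515136), np.float64(237.37474065675443))
1 (np.float64(178.72981667182088), np.float64(208.2144215738365))
178 [0.039 0.04  0.041 0.044 0.048] [-0.06  -0.059 -0.057 -0.047 -0.045] [-0.008  0.005  0.011] 0.263138966139282
```

play_rows --slide '[[-0.1,0.1,3.5],[-0.1,0.1,7],[-0.1,0.1,10],[-0.1,0.1,12],[-0.1,0.1,13.5],[-0.1,0.1,14.5],[-0.1,0.1,14.5],[-0.1,0.1,14.5]]' --delta_rot '[[0,0,0],[0,0,0],[0,0,0],[0,0,0],[0,0,0],[0,0,0],[0,0,0],[0,0,0]]'

```text
time: 4.02
tool_pos: [0.6367, 0.2346, 0.1149]
tcp_rot: [2.798, 1.426, -0.002]
wrist_force: [-0.3, 0.2, 0.4]
width: 1.001
```

```bash
python3 - <<'E'
from go import *
plan([.637,.237,.114],down(np.radians(-36)))
p=shot('side','side2')
im=cv2.cvtColor(p['image'],cv2.COLOR_RGB2BGR)[150:350,120:350]; cv2.imwrite('pics/s2.png',cv2.resize(im,None,fx=3,fy=3,interpolation=cv2.INTER_CUBIC))
E
```

```text
t 4.02 pos [0.6367 0.2346 0.1149] F [-0.3  0.2  0.4] w 1.001 q [ 0.32  0.37  1.71 -0.    1.07  0.95]
slide [ 0.21 -0.12  0.09] rot [0.001 0.001 0.001] rows 0.1 0.0
```

View pics/s2.png

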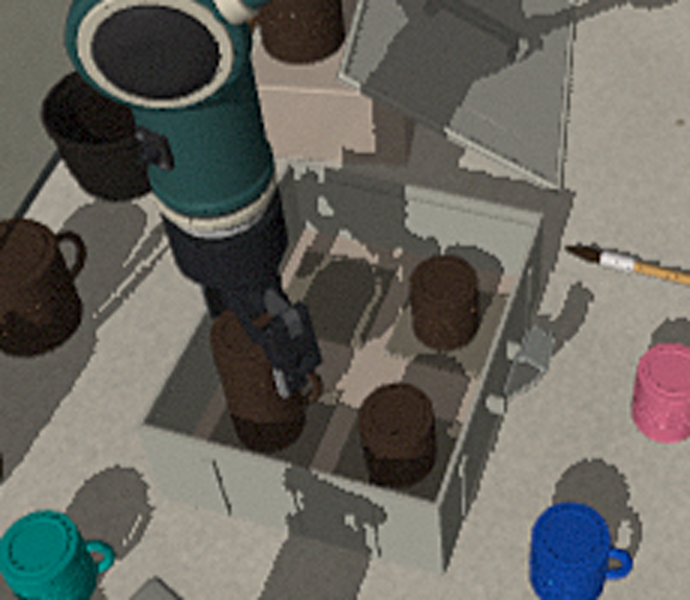

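play_rows --slide '[[0.2,-0.1,0.1],[0.2,-0.1,0.1],[0.2,-0.1,0.1],[0.2,-0.1,0.1],[0.2,-0.1,0.1],[0.2,-0.1,0.1],[0.2,-0.1,0.1]]' --delta_rot '[[0,0,0],[0,0,0],[0,0,0],[0,0,0],[0,0,0],[0,0,0],[0,0,0]]' --hand 0 --force 30

```text
time: 4.65
tool_pos: [0.6393, 0.2377, 0.1171]
tcp_rot: [2.796, 1.427, 0.007]
wrist_force: [0.0, -0.4, 6.2]
width: 0.646
```

```bash
python3 - <<'E'
from go import *
plan([.637,.237,.114],down(np.radians(-36)))
E
```

```text
t 4.65 pos [0.6393 0.2377 0.1171] F [ 0.  -0.4  6.2] w 0.646 q [ 0.32  0.37  1.7  -0.    1.07  0.95]
slide [-0.19 -0.15  0.31] rot [ 0.004 -0.003  0.001] rows 0.1 0.0
```

play_rows --slide '[[0,0,-0.5],[0,0,-1.2],[0,0,-2.5],[0,0,-4],[0,0,-6],[0,0,-8],[0,0,-9],[0,0,-9],[0,0,-9]]' --delta_rot '[[0,0,0],[0,0,0],[0,0,0],[0,0,0],[0,0,0],[0,0,0],[0,0,0],[0,0,0],[0,0,0]]'

```text
time: 5.4
tool_pos: [0.6392, 0.2379, 0.2081]
tcp_rot: [2.796, 1.427, 0.01]
wrist_force: [-0.1, 0.2, -1.8]
width: 0.645
```

```bash
python3 - <<'E'
from go import *
plan([.637,.237,.114],down(np.radians(-36)))
p=shot('side','side3')
im=cv2.cvtColor(p['image'],cv2.COLOR_RGB2BGR)[150:350,120:350]; cv2.imwrite('pics/s3.png',cv2.resize(im,None,fx=3,fy=3,interpolation=cv2.INTER_CUBIC))
c=read_state()['tool_pos']
W=cloud(p);P=W.reshape(-1,3);im=p['image'].reshape(-1,3).astype(int)
m=(P[:,2]>.13)&(P[:,2]<.19)&(np.hypot(P[:,0]-c[0],P[:,1]-c[1])<.05)
d=np.array([.81,-.588]);e=np.array([.588,.81]); q=P[m]; 
for lo in np.arange(.13,.25,.01):
    k=(P[:,2]>lo)&(P[:,2]<lo+.01)&(np.hypot(P[:,0]-c[0],P[:,1]-c[1])<.055); 
    if k.sum()>5: print(lo.round(3),k.sum(),((P[k,:2]-c[:2])@d).min().round(3),((P[k,:2]-c[:2])@d).max().round(3),((P[k,:2]-c[:2])@e).min().round(3),((P[k,:2]-c[:2])@e).max().round(3), im[k].mean(0).round())
E
```

```text
t 5.40 pos [0.6392 0.2379 0.2081] F [-0.1  0.2 -1.8] w 0.645 q [ 0.32  0.29  1.63 -0.    1.22  0.95]
slide [-0.24 -0.17  9.4 ] rot [ 0.005 -0.004  0.001] rows 2.3 0.1
0.17 65 -0.03 0.004 -0.025 0.027 [53. 42. 34.]
0.18 81 -0.031 0.008 -0.019 0.027 [47. 35. 27.]
0.19 53 -0.03 0.007 -0.021 0.027 [51. 38. 30.]
0.2 58 -0.041 0.004 -0.045 0.027 [57. 46. 39.]
0.21 74 -0.044 0.013 -0.006 0.027 [55. 47. 42.]
0.22 110 -0.044 0.032 -0.012 0.027 [57. 48. 41.]
0.23 198 -0.044 0.033 -0.019 0.027 [54. 43. 36.]
0.24 30 -0.043 0.053 0.003 0.014 [45. 45. 45.]
```

View pics/s3.png

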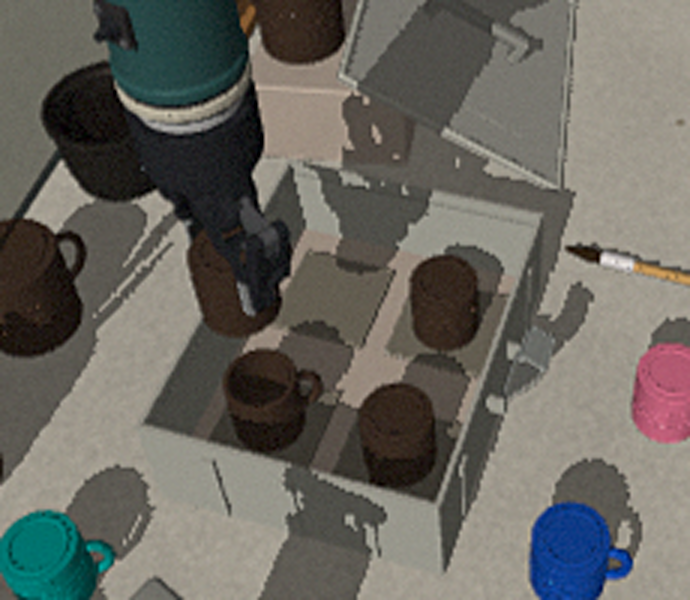

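```bash
python3 - <<'E'
from go import *
plan([.629,.107,.21],down(np.radians(-36)))
plan([.629,.107,.065],down(np.radians(-36)))
E
```

```text
t 5.45 pos [0.6384 0.2376 0.2065] F [-0.2 -0.5 -0.6] w 0.641 q [ 0.32  0.29  1.63 -0.    1.22  0.95]
slide [-11.12   6.91  -0.35] rot [ 0.004 -0.002  0.001] rows 3.1 0.0
t 5.45 pos [0.6384 0.2376 0.2065] F [-0.2 -0.5 -0.6] w 0.641 q [ 0.32  0.29  1.63 -0.    1.22  0.95]
slide [-11.16   6.86  14.15] rot [ 0.004 -0.002  0.001] rows 4.6 0.0
```

play_rows --slide '[[-3,2,-0.1],[-6.5,4,-0.1],[-9.5,6,-0.1],[-11.1,6.9,-0.1],[-11.1,6.9,0],[-11.1,6.9,2],[-11.1,6.9,5],[-11.1,6.9,8],[-11.1,6.9,10.5],[-11.1,6.9,12.5],[-11.1,6.9,13.2],[-11.1,6.9,13.2]]' --delta_rot '[[0,0,0],[0,0,0],[0,0,0],[0,0,0],[0,0,0],[0,0,0],[0,0,0],[0,0,0],[0,0,0],[0,0,0],[0,0,0],[0,0,0]]'

```text
time: 6.45
tool_pos: [0.6265, 0.1074, 0.0704]
tcp_rot: [-2.798, -1.428, 0.005]
wrist_force: [-0.6, -0.3, -1.0]
width: 0.643
```

```bash
python3 - <<'E'
from go import *
plan([.629,.107,.056],down(np.radians(-36)))
p=shot('side','side4')
im=cv2.cvtColor(p['image'],cv2.COLOR_RGB2BGR)[150:350,120:350]; cv2.imwrite('pics/s4.png',cv2.resize(im,None,fx=3,fy=3,interpolation=cv2.INTER_CUBIC))
E
```

```text
t 6.45 pos [0.6265 0.1074 0.0704] F [-0.6 -0.3 -1. ] w 0.643 q [ 0.13  0.34  1.84 -0.    0.97  0.76]
slide [0.12 0.23 1.44] rot [-0.002  0.003  0.001] rows 0.4 0.0
```

View pics/s4.png

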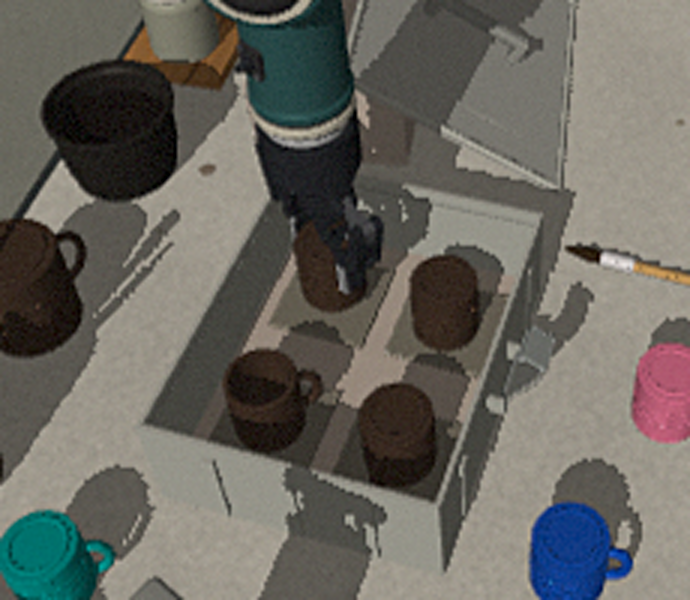

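play_rows --slide '[[0.1,0.2,0.3],[0.1,0.2,0.7],[0.1,0.2,1.0],[0.1,0.2,1.3],[0.1,0.2,1.5],[0.1,0.2,1.5],[0.1,0.2,1.5]]' --delta_rot '[[0,0,0],[0,0,0],[0,0,0],[0,0,0],[0,0,0],[0,0,0],[0,0,0]]'

```text
time: 7.08
tool_pos: [0.6304, 0.1071, 0.0577]
tcp_rot: [2.798, 1.428, 0.0]
wrist_force: [-0.5, 0.1, -0.4]
width: 0.642
```

```bash
python3 - <<'E'
from go import *
plan([.629,.107,.0545],down(np.radians(-36)))
E
```

```text
t 7.08 pos [0.6304 0.1071 0.0577] F [-0.5  0.1 -0.4] w 0.642 q [ 0.13  0.36  1.84 -0.    0.94  0.76]
slide [-0.09 -0.1   0.32] rot [0.001 0.    0.001] rows 0.1 0.0
```

play_rows --slide '[[-0.1,-0.1,0.1],[-0.1,-0.1,0.2],[-0.1,-0.1,0.3],[-0.1,-0.1,0.3]]' --delta_rot '[[0,0,0],[0,0,0],[0,0,0],[0,0,0]]'

```text
time: 7.42
tool_pos: [0.629, 0.1069, 0.0552]
tcp_rot: [2.798, 1.428, 0.0]
wrist_force: [-1.6, 0.1, 2.6]
width: 0.649
```

play_rows --slide '[[0,0,0.1],[0,0,0.1],[0,0,0.1]]' --delta_rot '[[0,0,0],[0,0,0],[0,0,0]]'

```text
time: 7.67
tool_pos: [0.6291, 0.1069, 0.0552]
tcp_rot: [2.798, 1.428, 0.0]
wrist_force: [-2.0, 0.3, 6.0]
width: 0.646
```

play_rows --slide '[[0,0,0],[0,0,0],[0,0,0],[0,0,0],[0,0,0]]' --delta_rot '[[0,0,0],[0,0,0],[0,0,0],[0,0,0],[0,0,0]]' --hand 0.85

```text
time: 8.08
tool_pos: [0.629, 0.1069, 0.0549]
tcp_rot: [2.798, 1.428, 0.0]
wrist_force: [-0.7, 0.9, 0.1]
width: 0.848
```

```bash
python3 - <<'E'
from go import *
plan([.629,.107,.2],down(np.radians(-36)))
E
```

```text
t 8.08 pos [0.629  0.1069 0.0549] F [-0.7  0.9  0.1] w 0.848 q [ 0.13  0.36  1.84 -0.    0.94  0.76]
slide [  0.     0.   -14.51] rot [0.    0.    0.001] rows 3.5 0.0
```

play_rows --slide '[[0,0,-1],[0,0,-2.5],[0,0,-5],[0,0,-9],[0,0,-13],[0,0,-16],[0,0,-16]]' --delta_rot '[[0,0,0],[0,0,0],[0,0,0],[0,0,0],[0,0,0],[0,0,0],[0,0,0]]'

```text
time: 8.67
tool_pos: [0.6339, 0.1076, 0.2253]
tcp_rot: [2.793, 1.426, 0.023]
wrist_force: [1.3, 0.3, 1.3]
width: 0.85
```

```bash
python3 - <<'E'
from fit2 import *
p=shot('side','side5')
im=cv2.cvtColor(p['image'],cv2.COLOR_RGB2BGR)[100:350,120:350]; cv2.imwrite('pics/s5.png',cv2.resize(im,None,fx=2.4,fy=2.4,interpolation=cv2.INTER_CUBIC))
W=cloud(p); ps,_,_=fitbox([W],[-.0018]); print(ps)
for nm,c in(('top',(.052,-.066)),('a',(-.052,.066)),('b',(-.052,-.066)),('low',(.052,.066))):
    q=circ(W,.074,.092,outbox(ps,c))
    if len(q): print(nm,len(q),np.median(q[:,2]).round(4),inbox(ps,q.mean(0)).round(4),inbox(ps,cv2.minEnclosingCircle(q[:,:2].astype(np.float32))[0]).round(4))
E
```

```text
[ 0.57994537  0.17655385 -0.07119128]
top 315 0.0778 [ 0.0503 -0.0643] [ 0.0518 -0.0657]
a 441 0.078 [-0.0559  0.0653] [-0.0555  0.0648]
b 336 0.078 [-0.0508 -0.0629] [-0.0518 -0.0642]
low 172 0.0787 [0.0529 0.0661] [0.0533 0.0638]
```

View pics/s5.png

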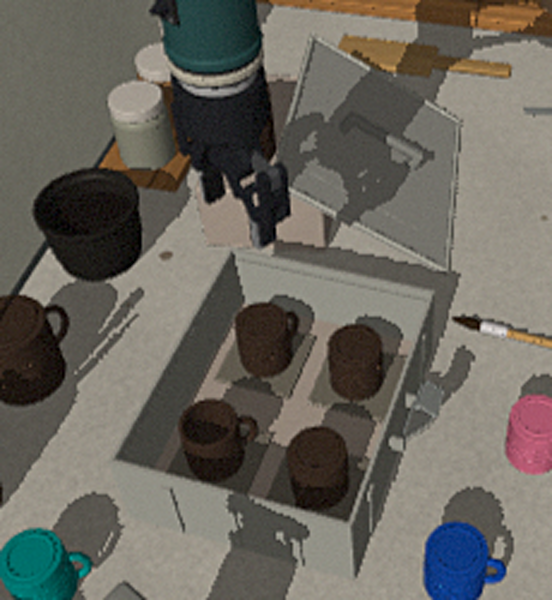

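```bash
cat > lid.py <<'E'
from fit2 import *
def lidfit(W,dz):
    P=W.reshape(-1,3).copy(); P[:,2]-=dz
    m=(P[:,0]>.46)&(P[:,0]<.63)&(P[:,1]>-.30)&(P[:,1]<-.09)&(P[:,2]>.02); Q=P[m]
    n=np.array([-.538,-.061,.84]); n/=np.linalg.norm(n); h=np.median(Q@n)
    for i in range(5):
        q=Q[abs(Q@n-h)<.003]; c=q.mean(0); v=np.linalg.svd(q-c,full_matrices=False)[2]; n=v[2]*np.sign(v[2][2]); h=c@n
    ez=np.array([0,0,1.]); ex=ez-n*n[2]; ex/=np.linalg.norm(ex); ey=np.cross(n,ex)
    D=P@n-h
    X,Y=P@ex,P@ey; cx,cy=c@ex,c@ey
    k=(D>-.003)&(D<.008)&(abs(X-cx)<.16)&(abs(Y-cy)<.19)&(P[:,2]>.012)
    # edges: for strips
    def ed(A,B,s,b0):
        out=[]
        for lo in np.arange(b0-.08,b0+.08,.01):
            kk=k&(B>lo)&(B<lo+.01); a=np.sort(A[kk]*s)
            if len(a)>5: out.append(a[-1]*s)
        return np.median(out)
    y1,y0=ed(Y,X,1,cx),ed(Y,X,-1,cx); x1=ed(X,Y,1,cy)
    hb=(D>.024)&(D<.034)&(abs(X-cx)<.1)&(abs(Y-cy)<.1)
    print('n',n,'yaw',np.arctan2(ex[1],ex[0]),'edges y',y0,y1,y1-y0,'x1',x1)
    print(' handle n',hb.sum(),'X',np.percentile(X[hb],[1,99]),X[hb].mean(),'Y',np.percentile(Y[hb],[2,98]),np.median(Y[hb]),'D',np.percentile(D[hb],[5,50,95]))
    Xo=np.percentile(X[hb],[1,99]).mean(); Yo=(y0+y1)/2
    return n,ex,ey,h,Xo,Yo,x1
if __name__=='__main__':
  for nm,W,dz in(('s',Ws,-.0018),('t',Wt,.0012)):
    n,ex,ey,h,Xo,Yo,x1=lidfit(W,dz)
    for X in (Xo,x1-.12):
        o=ex*X+ey*Yo+n*(h-.004); print(nm,'origin',o.round(4),'grip',(o+.027*n).round(4))
E
python3 lid.py
```

```text
n [-0.54222609 -0.06239482  0.83791273] yaw 0.11456767750373026 edges y -0.40813671137251434 -0.11861444269322875 0.2895222686792856 x1 0.6180102054870612
 handle n 119 X [0.44540357 0.55205791] 0.5000438467334655 Y [-0.27107376 -0.25582534] -0.2618458327539141 D [0.02439311 0.02738658 0.02987123]
s origin [ 0.5788 -0.1985  0.0659] grip [ 0.5642 -0.2002  0.0885]
s origin [ 0.5782 -0.1986  0.0655] grip [ 0.5636 -0.2003  0.0881]
n [-0.54122037 -0.0607418   0.83868406] yaw 0.11176348967065278 edges y -0.40723704144079065 -0.12005458212446792 0.28718245931632275 x1 0.6209325938890125
 handle n 100 X [0.45019427 0.55543533] 0.5039150840937568 Y [-0.27022005 -0.25669888] -0.2638963622413322 D [0.02489654 0.02726631 0.0311227 ]
t origin [ 0.582 -0.2    0.067] grip [ 0.5673 -0.2016  0.0896]
t origin [ 0.5804 -0.2002  0.066 ] grip [ 0.5658 -0.2018  0.0886]
```

```bash
cat >> go.py <<'E'
n=np.array([-.5417,-.0616,.8383]); n/=np.linalg.norm(n)
grip=np.array([.565,-.201,.0886])
ly=np.array([-.113,.9936,0]); ly-=n*(ly@n); ly/=np.linalg.norm(ly)
zt=-n; yt=-ly
Rlid=R.from_matrix(np.c_[np.cross(yt,zt),yt,zt])
E
python3 - <<'E'
from go import *
plan([.53,-.1,.25],Rlid)
plan(grip+.08*n,Rlid)
print(grip+.08*n)
E
```

```text
t 8.72 pos [0.6324 0.1075 0.2218] F [-0.5  1.  -0.4] w 0.849 q [ 0.13  0.21  1.71 -0.    1.22  0.76]
slide [-22.79   3.9   -2.96] rot [-0.234  0.532  0.808] rows 5.6 8.0
t 8.72 pos [0.6324 0.1075 0.2218] F [-0.5  1.  -0.4] w 0.849 q [ 0.13  0.21  1.71 -0.    1.22  0.76]
slide [-31.92   9.36   6.45] rot [-0.234  0.532  0.808] rows 8.1 8.0
[ 0.52166357 -0.20592805  0.15566466]
```

play_rows --slide '[[-4,0.7,-1],[-8,1.4,-2],[-12,2.1,-3],[-16,2.8,-3],[-20,3.5,-3],[-23,4,-3],[-26,6,0],[-29,8,3],[-31.9,9.4,6.4],[-31.9,9.4,6.4],[-31.9,9.4,6.4],[-31.9,9.4,6.4]]' --delta_rot '[[-0.029,0.066,0.1],[-0.058,0.133,0.2],[-0.087,0.2,0.3],[-0.116,0.266,0.4],[-0.146,0.33,0.5],[-0.175,0.4,0.6],[-0.2,0.465,0.7],[-0.234,0.532,0.808],[-0.234,0.532,0.808],[-0.234,0.532,0.808],[-0.234,0.532,0.808],[-0.234,0.532,0.808]]' --hand 0.55

```text
time: 9.72
tool_pos: [0.5208, -0.2058, 0.1544]
tcp_rot: [-2.976, -0.164, -0.877]
wrist_force: [-0.8, 0.6, -0.3]
width: 0.552
```

```bash
python3 - <<'E'
from go import *
plan(grip+.08*n,Rlid); plan(grip-.008*n,Rlid)
for c in('side','top'):
    p=shot(c,c+'6'); T=w2px(p,grip); s=read_state(); print(T, w2px(p,s['tool_pos']))
    x,y=int(T[0]),int(T[1]); y0=max(y-90,0);x0=x-110
    im=cv2.cvtColor(p['image'],cv2.COLOR_RGB2BGR)[y0:y0+180,x0:x0+220]; cv2.imwrite('pics/%s6.png'%c,cv2.resize(im,None,fx=3,fy=3,interpolation=cv2.INTER_CUBIC)); print(x0,y0)
E
```

```text
t 9.72 pos [ 0.5208 -0.2058  0.1544] F [-0.8  0.6 -0.3] w 0.552 q [-0.65 -0.12  2.29  0.67  0.65  0.33]
slide [ 0.14  0.02 -0.06] rot [-0.002  0.003 -0.003] rows 0.0 0.0
t 9.72 pos [ 0.5208 -0.2058  0.1544] F [-0.8  0.6 -0.3] w 0.552 q [-0.65 -0.12  2.29  0.67  0.65  0.33]
slide [0.16 0.04 8.74] rot [-0.002  0.003 -0.003] rows 2.1 0.0
(np.float64(279.7807414711155), np.float64(156.29663588437492)) (np.float64(294.83065149871817), np.float64(138.6798403421177))
169 66
(np.float64(332.41055559841755), np.float64(183.95815911786957)) (np.float64(336.7056062935494), np.float64(193.4015298552704))
222 93
```

View pics/side6.png

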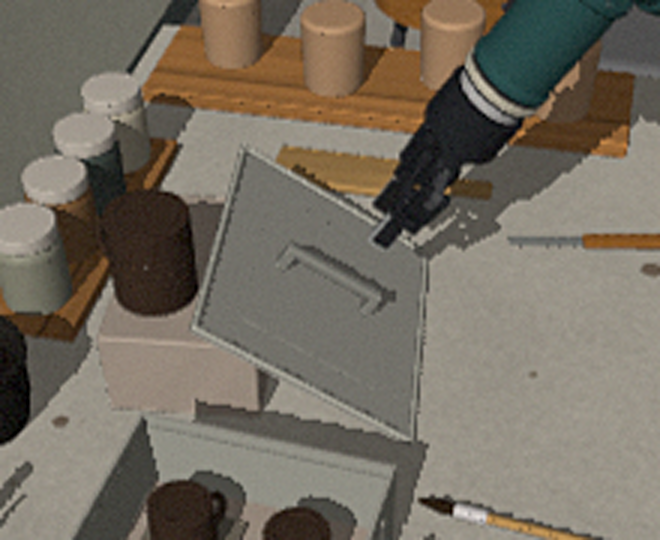

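View pics/top6.png

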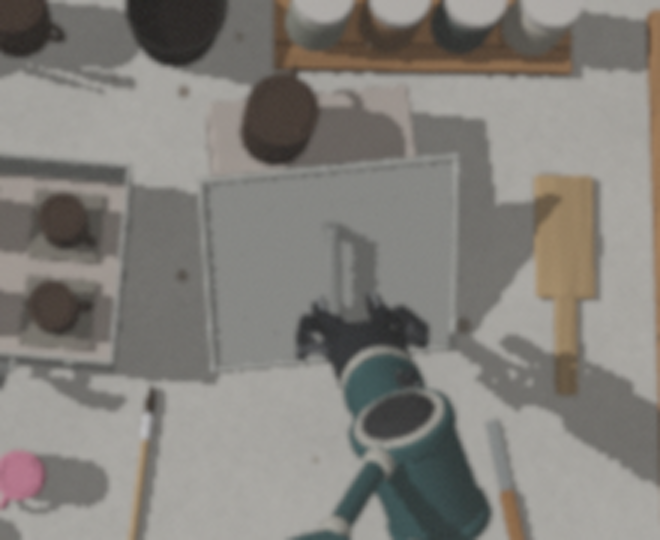

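play_rows --slide '[[0.1,0,2.5],[0.1,0,5],[0.1,0,7],[0.1,0,8],[0.1,0,8.7],[0.1,0,8.7],[0.1,0,8.7]]' --delta_rot '[[0,0,0],[0,0,0],[0,0,0],[0,0,0],[0,0,0],[0,0,0],[0,0,0]]'

```text
time: 10.4
tool_pos: [0.5713, -0.1997, 0.0855]
tcp_rot: [-2.976, -0.172, -0.885]
wrist_force: [0.1, 0.2, 1.4]
width: 0.549
```

```bash
python3 - <<'E'
from go import *
plan(grip-.008*n,Rlid)
for c in('side',):
    p=shot(c,c+'7'); x0,y0=199,86
    im=cv2.cvtColor(p['image'],cv2.COLOR_RGB2BGR)[y0:y0+130,x0:x0+160]; cv2.imwrite('pics/%s7.png'%c,cv2.resize(im,None,fx=4.5,fy=4.5,interpolation=cv2.INTER_CUBIC))
E
```

```text
t 10.40 pos [ 0.5713 -0.1997  0.0855] F [0.1 0.2 1.4] w 0.549 q [-0.57  0.07  2.26  0.84  0.49  0.19]
slide [-0.37  0.06  0.19] rot [-0.001 -0.001  0.002] rows 0.1 0.0
```

View pics/side7.png

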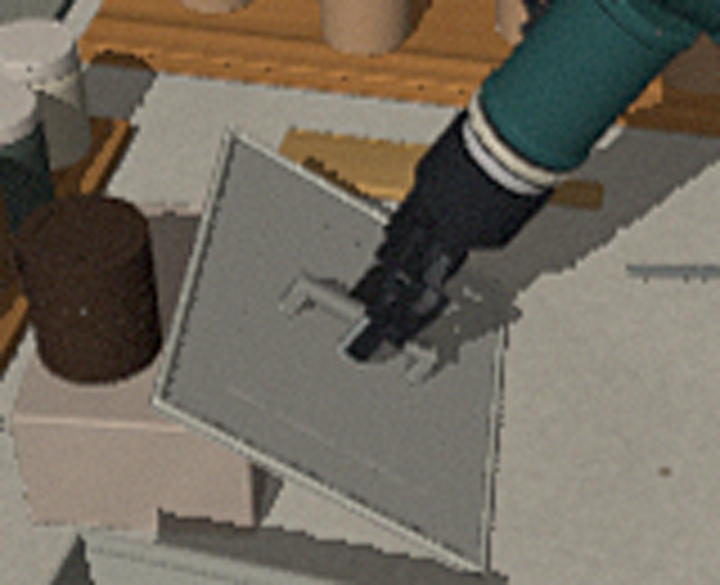

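play_rows --slide '[[-0.3,0.1,0.1],[-0.3,0.1,0.1],[-0.3,0.1,0.1],[-0.3,0.1,0.1],[-0.3,0.1,0.1],[-0.3,0.1,0.1],[-0.3,0.1,0.1],[-0.3,0.1,0.1]]' --delta_rot '[[0,0,0],[0,0,0],[0,0,0],[0,0,0],[0,0,0],[0,0,0],[0,0,0],[0,0,0]]' --hand 0 --force 60

```text
time: 11.12
tool_pos: [0.5694, -0.2019, 0.0843]
tcp_rot: [-2.977, -0.171, -0.887]
wrist_force: [-4.5, -0.2, 5.3]
width: 0.148
```

```bash
python3 - <<'E'
from go import *
plan(grip-.008*n,Rlid)
E
```

```text
t 11.12 pos [ 0.5694 -0.2019  0.0843] F [-4.5 -0.2  5.3] w 0.148 q [-0.58  0.07  2.27  0.84  0.49  0.18]
slide [-0.12 -0.14  0.21] rot [ 0.001 -0.003  0.002] rows 0.1 0.0
```

play_rows --slide '[[0,0,-0.5],[0,0,-1.3],[0,0,-2.5],[0,0,-4.5],[0,0,-7],[0,0,-9.5],[0,0,-12],[0,0,-13],[0,0,-13]]' --delta_rot '[[0,0,0],[0,0,0],[0,0,0],[0,0,0],[0,0,0],[0,0,0],[0,0,0],[0,0,0],[0,0,0]]'

```text
time: 11.87
tool_pos: [0.4987, -0.2111, 0.1962]
tcp_rot: [-2.979, -0.171, -0.894]
wrist_force: [1.2, 0.2, -2.5]
width: 0.147
```

```bash
python3 - <<'E'
from go import *
plan([.53,-.12,.27],down(np.radians(-94.09)))
for c in('side',):
    p=shot(c,c+'8')
    cv2.imwrite('pics/%s8.png'%c,cv2.cvtColor(p['image'],cv2.COLOR_RGB2BGR))
E
```

```text
t 11.87 pos [ 0.4987 -0.2111  0.1962] F [ 1.2  0.2 -2.5] w 0.147 q [-0.7  -0.21  2.28  0.62  0.74  0.36]
slide [ 7.54 -8.66 -3.93] rot [-0.048 -0.581  0.181] rows 2.9 4.9
```

View pics/side8.png

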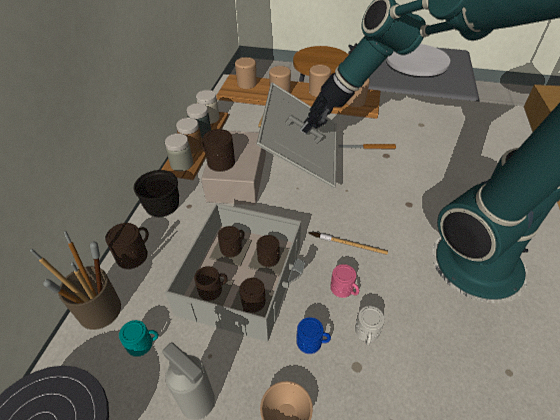

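play_rows --slide '[[1,-1,-0.7],[2.5,-2.5,-1.5],[4,-4.2,-2.3],[5.5,-6,-3],[6.5,-7.5,-3.5],[7.5,-8.7,-3.9],[7.5,-8.7,-3.9],[7.5,-8.7,-3.9],[7.5,-8.7,-3.9]]' --delta_rot '[[-0.007,-0.08,0.025],[-0.015,-0.18,0.056],[-0.024,-0.29,0.09],[-0.033,-0.4,0.124],[-0.041,-0.5,0.155],[-0.048,-0.581,0.181],[-0.048,-0.581,0.181],[-0.048,-0.581,0.181],[-0.048,-0.581,0.181]]'

```text
time: 12.67
tool_pos: [0.5293, -0.1185, 0.2651]
tcp_rot: [-3.137, 0.109, 0.007]
wrist_force: [0.1, 0.3, -2.7]
width: 0.145
```

```bash
python3 - <<'E'
from go import *
plan([.53,-.12,.27],down(np.radians(-94.09)))
plan([.58,.176,.25],down(np.radians(-94.09)))
E
```

```text
t 12.67 pos [ 0.5293 -0.1185  0.2651] F [ 0.1  0.3 -2.7] w 0.145 q [-0.27  0.    1.85  0.    1.29  1.37]
slide [ 0.08  0.15 -0.49] rot [-0.003  0.005  0.002] rows 0.1 0.0
t 12.67 pos [ 0.5293 -0.1185  0.2651] F [ 0.1  0.3 -2.7] w 0.145 q [-0.27  0.    1.85  0.    1.29  1.37]
slide [  3.02 -29.72   1.58] rot [-0.003  0.005  0.002] rows 7.2 0.0
```

play_rows --slide '[[0.2,-1.5,0],[0.5,-4,0.2],[0.8,-8,0.5],[1.2,-12,0.8],[1.6,-16,1.1],[2,-20,1.3],[2.4,-24,1.5],[2.8,-27.5,1.6],[3,-29.7,1.6],[3,-29.7,1.6],[3,-29.7,1.6]]' --delta_rot '[[0,0,0],[0,0,0],[0,0,0],[0,0,0],[0,0,0],[0,0,0],[0,0,0],[0,0,0],[0,0,0],[0,0,0],[0,0,0]]'

```text
time: 13.58
tool_pos: [0.5784, 0.1753, 0.2481]
tcp_rot: [-3.137, 0.107, 0.01]
wrist_force: [0.9, -0.7, -2.7]
width: 0.145
```

```bash
cat > lid2.py <<'E'
from fit2 import *
from go import *
def lidlevel(W,dz,tcp):
    P=W.reshape(-1,3).copy(); P[:,2]-=dz
    m=(np.hypot(P[:,0]-tcp[0],P[:,1]-tcp[1])<.2)&(abs(P[:,2]-(tcp[2]-.015))<.02); Q=P[m]
    h=np.median(Q[:,2]); n=np.array([0,0,1.]); c=np.array([0,0,h])
    for i in range(8):
        q=Q[abs((Q-c)@n)<(.008 if i<3 else .0045)]; c=q.mean(0); v=np.linalg.svd(q-c,full_matrices=False)[2]; n=v[2]*np.sign(v[2][2])
    # rectangle
    k=abs((Q-c)@n-.002)<.0065; pts=(Q[k,:2]*1000).astype(np.float32)
    return n,c,pts
def rectfit(pts,p0,hx=.120,hy=.145):
    # outer edges fit: use extreme pts per strip
    p=np.array(p0)
    for it in range(4):
        cs,sn=np.cos(p[2]),np.sin(p[2]); d=pts-p[:2]*1000; x=(cs*d[:,0]+sn*d[:,1])/1000; y=(-sn*d[:,0]+cs*d[:,1])/1000
        E={}
        for nm,A,B,s,hb in(('x+',x,y,1,hy),('x-',x,y,-1,hy),('y+',y,x,1,hx),('y-',y,x,-1,hx)):
            o=[]
            for lo in np.arange(-hb+.01,hb-.015,.006):
                kk=(B>lo)&(B<lo+.006)
                if kk.sum()>3: o.append((lo+.003,(A[kk]*s).max()*s))
            o=np.array(o); med=np.median(o[:,1]); o=o[abs(o[:,1]-med)<.008]; E[nm]=np.polyfit(o[:,0],o[:,1],1),len(o)
        yaw=np.mean([-E['x+'][0][0],-E['x-'][0][0],E['y+'][0][0],E['y-'][0][0]])
        ox=(E['x+'][0][1]+E['x-'][0][1])/2; oy=(E['y+'][0][1]+E['y-'][0][1])/2
        p=np.array([p[0]+cs*ox-sn*oy,p[1]+sn*ox+cs*oy,p[2]+yaw])
    return p,{k:(v[0].round(4),v[1]) for k,v in E.items()}
E
python3 - <<'E'
from lid2 import *
plan([.58,.176,.25],down(np.radians(-94.09)))
for c,dz in(('side',-.0018),('top',.0012)):
    p=shot(c,c+'9'); s=read_state()['tool_pos']
    n_,c_,pts=lidlevel(cloud(p),dz,s); print(c,n_.round(4),c_.round(4))
    print(cv2.minAreaRect(pts)); print(rectfit(pts,[s[0],s[1],-.07]))
    im=cv2.cvtColor(p['image'],cv2.COLOR_RGB2BGR)[100:350,120:350]; cv2.imwrite('pics/%s9.png'%c,cv2.resize(im,None,fx=2.4,fy=2.4,interpolation=cv2.INTER_CUBIC))
E
```

```text
t 13.58 pos [0.5784 0.1753 0.2481] F [ 0.9 -0.7 -2.7] w 0.145 q [0.25 0.13 1.75 0.   1.27 1.89]
slide [ 0.16 -0.09 -0.19] rot [-0.002  0.007  0.003] rows 0.1 0.1
side [ 0.0135 -0.0057  0.9999] [0.5672 0.2076 0.2306]
((575.0241088867188, 177.50494384765625), (290.77081298828125, 240.6127166748047), 86.13079071044922)
(array([ 0.57450285,  0.17826962, -0.06657378]), {'x+': (array([0.0021, 0.1193]), 43), 'x-': (array([ 0.0006, -0.1193]), 45), 'y+': (array([-0.0014,  0.1439]), 36), 'y-': (array([ 0.0039, -0.1439]), 24)})
top [ 0.0103 -0.0072  0.9999] [0.5681 0.1373 0.2303]
((577.090576171875, 175.92941284179688), (290.32928466796875, 240.47508239746094), 86.05036926269531)
(array([0.56708421, 0.1762402 , 0.03496203]), {'x+': (array([-0.1304,  0.0621]), 4), 'x-': (array([-0.081 , -0.0612]), 15), 'y+': (array([-0.0946,  0.1441]), 21), 'y-': (array([-0.1016, -0.1441]), 27)})
```

View pics/side9.png

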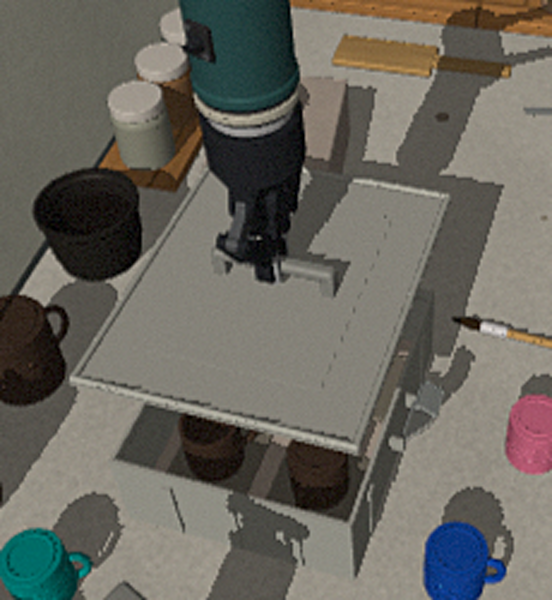

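View pics/top9.png

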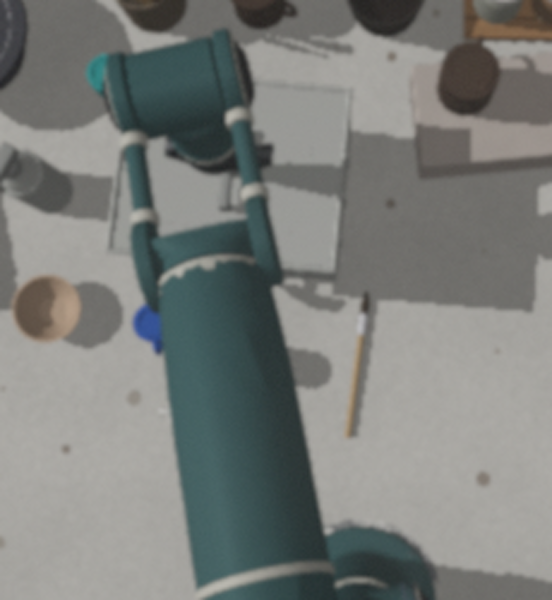

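```bash
python3 - <<'E'
from lid2 import *
s=read_state(); R0=R.from_rotvec(s['tcp_rot'])
Rt=R.from_rotvec([-.0065,-.012,0])*R.from_rotvec([0,0,-.003])*R0
plan([.5834,.1745,.145],Rt)
E
```

```text
t 13.68 pos [0.5787 0.1739 0.2487] F [ 1.1 -0.5 -2.4] w 0.150 q [0.25 0.13 1.75 0.   1.27 1.89]
slide [ 0.52 -0.07 10.36] rot [-0.006  0.012  0.003] rows 2.5 0.1
```

play_rows --slide '[[0.5,0,1],[0.5,0,2.5],[0.5,0,4.5],[0.5,0,6.5],[0.5,0,8],[0.5,0,9],[0.5,0,10],[0.5,0,10.3],[0.5,0,10.3],[0.5,0,10.3],[0.5,0,10.3]]' --delta_rot '[[-0.006,0.012,0.003],[-0.006,0.012,0.003],[-0.006,0.012,0.003],[-0.006,0.012,0.003],[-0.006,0.012,0.003],[-0.006,0.012,0.003],[-0.006,0.012,0.003],[-0.006,0.012,0.003],[-0.006,0.012,0.003],[-0.006,0.012,0.003],[-0.006,0.012,0.003]]'

```text
time: 14.6
tool_pos: [0.584, 0.174, 0.1469]
tcp_rot: [3.136, -0.116, 0.012]
wrist_force: [0.3, 0.1, -2.0]
width: 0.142
```

```bash
python3 - <<'E'
from lid2 import *
plan([.5834,.1745,.145])
for c,dz in(('side',-.0018),('top',.0012)):
    p=shot(c,c+'10'); s=read_state()['tool_pos']
    n_,c_,pts=lidlevel(cloud(p),dz,s); print(c,n_.round(4),c_.round(4))
    r=cv2.minAreaRect(pts); print(r, np.radians(r[2]-90))
    im=cv2.cvtColor(p['image'],cv2.COLOR_RGB2BGR)[100:350,120:350]; cv2.imwrite('pics/%s10.png'%c,cv2.resize(im,None,fx=2.4,fy=2.4,interpolation=cv2.INTER_CUBIC))
E
```

```text
t 14.60 pos [0.584  0.174  0.1469] F [ 0.3  0.1 -2. ] w 0.142 q [ 0.25  0.21  1.85 -0.01  1.08  1.9 ]
slide [-0.07 -0.05  0.19] rot [0. 0. 0.] rows 0.1 0.0
side [-0.0012  0.0015  1.    ] [0.5729 0.2055 0.1291]
((581.1004028320312, 175.14894104003906), (292.40643310546875, 241.02464294433594), 85.8742446899414) -0.07200801429216198
top [-4.7e-03 -7.0e-04  1.0e+00] [0.5774 0.129  0.1292]
((583.1612548828125, 176.0796661376953), (291.06402587890625, 240.60665893554688), 85.88264465332031) -0.07186140727415312
```

View pics/side10.png

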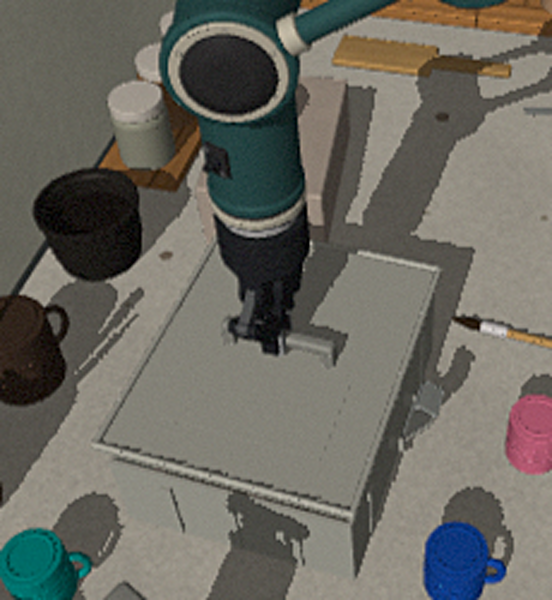

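play_rows --slide '[[-0.1,0,0.5],[-0.1,0,1.0],[-0.1,0,1.4],[-0.1,0,1.7],[-0.1,0,1.9],[-0.1,0,1.9]]' --delta_rot '[[0,-0.003,0],[0,-0.003,0],[0,-0.003,0],[0,-0.003,0],[0,-0.003,0],[0,-0.003,0]]'

```text
time: 15.2
tool_pos: [0.5825, 0.174, 0.1268]
tcp_rot: [3.135, -0.115, 0.005]
wrist_force: [-0.0, -0.8, -2.7]
width: 0.148
```

```bash
python3 - <<'E'
from lid2 import *
plan([.583,.1745,.122])
E
```

```text
t 15.20 pos [0.5825 0.174  0.1268] F [-0.  -0.8 -2.7] w 0.148 q [ 0.25  0.23  1.86 -0.01  1.05  1.9 ]
slide [ 0.05 -0.06  0.48] rot [0. 0. 0.] rows 0.1 0.0
```

Lip entering with no contact force. I'll continue slowly.

play_rows --slide '[[0,0,0.1],[0,0,0.2],[0,0,0.3],[0,0,0.4],[0,0,0.5],[0,0,0.5]]' --delta_rot '[[0,0,0],[0,0,0],[0,0,0],[0,0,0],[0,0,0],[0,0,0]]'

```text
time: 15.7
tool_pos: [0.5827, 0.174, 0.1221]
tcp_rot: [3.136, -0.115, 0.006]
wrist_force: [-0.8, -0.8, -1.7]
width: 0.147
```

```bash
python3 - <<'E'
from lid2 import *
plan([.583,.1745,.122])
p=shot('side','side11'); s=read_state()['tool_pos']
n_,c_,pts=lidlevel(cloud(p),-.0018,s); print(n_.round(4),c_.round(4))
r=cv2.minAreaRect(pts); print(r, np.radians(r[2]-90))
im=cv2.cvtColor(p['image'],cv2.COLOR_RGB2BGR)[180:340,150:320]; cv2.imwrite('pics/side11.png',cv2.resize(im,None,fx=3.7,fy=3.7,interpolation=cv2.INTER_CUBIC))
E
```

```text
t 15.70 pos [0.5827 0.174  0.1221] F [-0.8 -0.8 -1.7] w 0.147 q [ 0.25  0.24  1.87 -0.01  1.04  1.9 ]
slide [ 0.03 -0.06  0.01] rot [0. 0. 0.] rows 0.0 0.0
[ 1.6e-03 -6.0e-04  1.0e+00] [0.5707 0.2054 0.1042]
((561.9555053710938, 177.53750610351562), (291.2263488769531, 275.02947998046875), 85.86051940917969) -0.07224756563221461
```

View pics/side11.png

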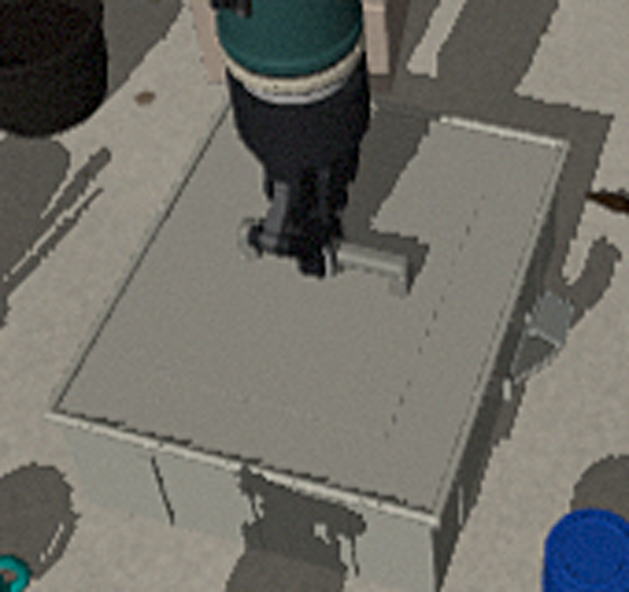

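play_rows --slide '[[0,0,0.1],[0,0,0.2],[0,0,0.2],[0,0,0.2]]' --delta_rot '[[0,0,0],[0,0,0],[0,0,0],[0,0,0]]'

```text
time: 16.08
tool_pos: [0.5827, 0.174, 0.122]
tcp_rot: [3.136, -0.115, 0.006]
wrist_force: [-5.9, -0.8, 7.7]
width: 0.149
```

play_rows --slide '[[0,0,-0.1],[0,0,-0.1],[0,0,-0.1],[0,0,-0.1],[0,0,-0.1],[0,0,-0.1]]' --delta_rot '[[0,0,0],[0,0,0],[0,0,0],[0,0,0],[0,0,0],[0,0,0]]' --hand 0.5

```text
time: 16.58
tool_pos: [0.5826, 0.174, 0.1227]
tcp_rot: [3.136, -0.115, 0.006]
wrist_force: [-0.0, -0.1, -0.6]
width: 0.501
```

play_rows --slide '[[0,0,-1],[0,0,-3],[0,0,-6],[0,0,-9],[0,0,-11],[0,0,-11]]' --delta_rot '[[0,0,0],[0,0,0],[0,0,0],[0,0,0],[0,0,0],[0,0,0]]'

```text
time: 17.08
tool_pos: [0.5856, 0.1753, 0.24]
tcp_rot: [3.139, -0.115, 0.022]
wrist_force: [0.5, 1.2, 1.6]
width: 0.499
```

```bash
python3 - <<'E'
from lid2 import *
plan([.583,.1745,.122])
for c,dz in(('side',-.0018),('top',.0012)):
    p=shot(c,c+'12'); s=np.array([.583,.175,.119]); W=cloud(p)
    n_,c_,pts=lidlevel(W,dz,s); print(c,n_.round(4),c_.round(4))
    b=[inbox([.581,.176,-.0714],a/1000) for a in pts]; b=np.array(b); k=(b[:,0]>-.125)
    r=cv2.minAreaRect(pts[k]); print(r, np.radians(r[2]-90))
    P=W.reshape(-1,3); b=np.array([inbox([.5811,.1759,-.0714],q) for q in P]); m=(b[:,0]<-.125)&(b[:,0]>-.2)&(abs(b[:,1])<.03)&(P[:,2]-dz>.06)
    q=np.c_[b[m],P[m,2]-dz]; 
    for z in np.arange(.06,.122,.008):
        k=(q[:,2]>z)&(q[:,2]<z+.008); 
        if k.sum(): print('clip z%.3f'%z,k.sum(),'x',q[k,0].min().round(3),q[k,0].mean().round(3),'y',q[k,1].min().round(3),q[k,1].max().round(3))
    im=cv2.cvtColor(p['image'],cv2.COLOR_RGB2BGR)[180:340,150:320]; cv2.imwrite('pics/%s12.png'%c,cv2.resize(im,None,fx=3.7,fy=3.7,interpolation=cv2.INTER_CUBIC))
print([(np.round(a['at']),round(a['conf'],2)) for a in landmark_of('clip_pad',p)])
E
```

```text
t 17.08 pos [0.5856 0.1753 0.24  ] F [0.5 1.2 1.6] w 0.499 q [ 0.25  0.14  1.75 -0.01  1.24  1.9 ]
slide [-0.42  0.1  11.79] rot [0. 0. 0.] rows 2.8 0.0
side [ 1.5e-03 -4.0e-04  1.0e+00] [0.5734 0.1975 0.1042]
((579.3016967773438, 176.12716674804688), (291.45196533203125, 240.8485107421875), 86.05638122558594) -0.0688291320569889
clip z0.060 21 x -0.131 -0.127 y -0.014 0.027
clip z0.068 26 x -0.135 -0.13 y -0.013 0.029
clip z0.076 22 x -0.14 -0.136 y -0.007 0.022
clip z0.084 19 x -0.15 -0.142 y 0.001 0.022
clip z0.092 14 x -0.151 -0.146 y 0.005 0.022
clip z0.100 31 x -0.157 -0.154 y -0.022 0.022
clip z0.108 87 x -0.154 -0.145 y -0.015 0.015
clip z0.116 22 x -0.145 -0.14 y -0.012 0.015
top [2.1e-03 7.0e-04 1.0e+00] [0.5806 0.1335 0.1041]
((582.879638671875, 174.3242645263672), (289.6289367675781, 240.94140625), 85.27175903320312) -0.08252337269828536
[]
```

View pics/side12.png

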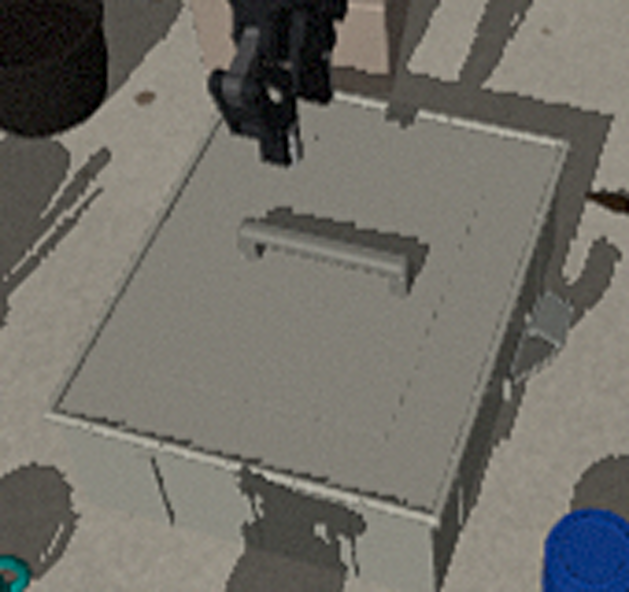

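```bash
python3 - <<'E'
from lid2 import *
plan([.3916,.1895,.24],down(np.radians(-94.09)))
plan([.3916,.1895,.098],down(np.radians(-94.09)))
E
```

```text
t 17.23 pos [0.582  0.1743 0.2327] F [-0.7 -0.1 -0.4] w 0.502 q [ 0.25  0.14  1.76 -0.01  1.24  1.9 ]
slide [-19.1   -0.11  -0.8 ] rot [ 0.004 -0.004 -0.002] rows 4.6 0.0
t 17.23 pos [0.582  0.1743 0.2327] F [-0.7 -0.1 -0.4] w 0.502 q [ 0.25  0.14  1.76 -0.01  1.24  1.9 ]
slide [-19.15  -0.16  13.4 ] rot [ 0.004 -0.004 -0.002] rows 5.6 0.0
```

play_rows --slide '[[-4,0,-0.5],[-8,0,-0.5],[-12,0,-0.5],[-16,-0.1,-0.5],[-19,-0.1,-0.5],[-19.1,-0.1,0],[-19.1,-0.1,2],[-19.1,-0.1,5],[-19.1,-0.1,8.5],[-19.1,-0.1,12],[-19.1,-0.1,13.4],[-19.1,-0.1,13.4]]' --delta_rot '[[0,0,0],[0,0,0],[0,0,0],[0,0,0],[0,0,0],[0,0,0],[0,0,0],[0,0,0],[0,0,0],[0,0,0],[0,0,0],[0,0,0]]' --hand 0

```text
time: 18.23
tool_pos: [0.3873, 0.1866, 0.0921]
tcp_rot: [3.13, -0.115, -0.012]
wrist_force: [-0.6, -0.4, 0.7]
width: 0.001
```

```bash
python3 - <<'E'
from lid2 import *
plan(np.r_[outbox([.5811,.1759,-.0714],[-.165,0]),.098],down(np.radians(-94.09)))
s=read_state()['tool_pos']; print('tcp in box',inbox([.5811,.1759,-.0714],s))
p=shot('side','side13')
im=cv2.cvtColor(p['image'],cv2.COLOR_RGB2BGR)[160:340,200:400]; cv2.imwrite('pics/side13.png',cv2.resize(im,None,fx=3.3,fy=3.3,interpolation=cv2.INTER_CUBIC))
E
```

```text
t 18.23 pos [0.3873 0.1866 0.0921] F [-0.6 -0.4  0.7] w 0.001 q [ 0.4  -0.05  2.24 -0.01  0.96  2.04]
slide [ 2.9  -0.32 -0.61] rot [ 0.009  0.007 -0.002] rows 0.7 0.1
tcp in box [-0.1940881  -0.00315631]
```

View pics/side13.png

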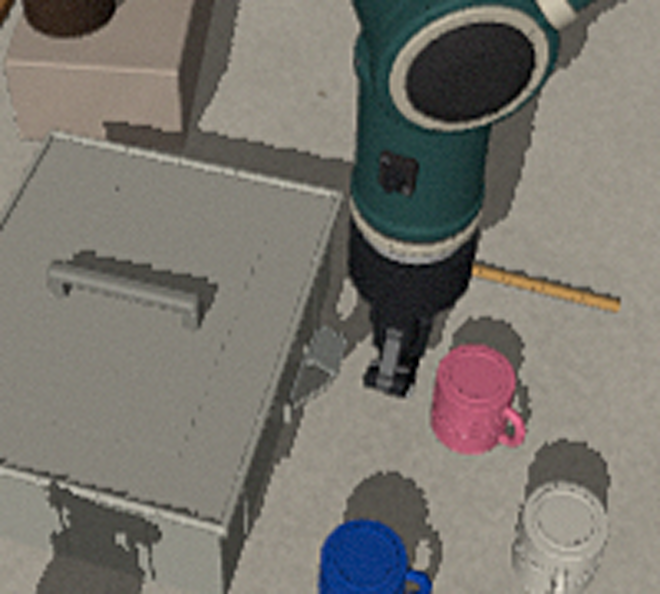

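play_rows --slide '[[0.5,-0.3,-0.5],[1.2,-0.3,-0.5],[1.9,-0.3,-0.5],[2.5,-0.3,-0.5],[3.1,-0.3,-0.5],[3.6,-0.3,-0.5],[4.1,-0.3,-0.5],[4.5,-0.3,-0.5],[4.5,-0.3,-0.5]]' --delta_rot '[[0,0,0],[0,0,0],[0,0,0],[0,0,0],[0,0,0],[0,0,0],[0,0,0],[0,0,0],[0,0,0]]'

```text
time: 19.03
tool_pos: [0.4328, 0.1871, 0.0992]
tcp_rot: [3.132, -0.117, -0.014]
wrist_force: [-6.4, 0.8, 5.1]
width: -0.003
```

```bash
cat > clip.py <<'E'
from lid2 import *
def clip(name):
    s=read_state()['tool_pos']; print('tcp in box',inbox([.5811,.1759,-.0714],s).round(4),s[2],read_state()['wrist_force'].round(1))
    p=shot('side',name); W=cloud(p); dz=-.0018
    im=cv2.cvtColor(p['image'],cv2.COLOR_RGB2BGR)[200:340,210:370]; cv2.imwrite('pics/%s.png'%name,cv2.resize(im,None,fx=4.2,fy=4.2,interpolation=cv2.INTER_CUBIC))
    P=W.reshape(-1,3); b=np.array([inbox([.5800,.1766,-.0713],q) for q in P]); m=(b[:,0]<-.08)&(b[:,0]>-.2)&(abs(b[:,1])<.03)&(P[:,2]-dz>.06)
    q=np.c_[b[m],P[m,2]-dz]
    for z in np.arange(.06,.13,.008):
        k=(q[:,2]>z)&(q[:,2]<z+.008)
        if k.sum(): print('z%.3f'%z,k.sum(),'x',q[k,0].min().round(3),q[k,0].mean().round(3),q[k,0].max().round(3),'y',q[k,1].min().round(3),q[k,1].max().round(3))
    n_,c_,pts=lidlevel(W,dz,np.array([.583,.175,.119])); print(n_.round(4),c_.round(4))
    b=np.array([inbox([.5800,.1766,-.0713],a/1000) for a in pts])
    k=b[:,0]>-.125; r=cv2.minAreaRect(pts[k]); print(r)
E
python3 -c "
from clip import *
clip('clip1')"
```

```text
tcp in box [-0.1487  0.0006] 0.09924738160188774 [-6.4  0.8  5.1]
z0.060 35 x -0.129 -0.12 -0.113 y -0.011 0.027
z0.068 22 x -0.129 -0.119 -0.113 y -0.01 0.027
z0.076 7 x -0.133 -0.129 -0.127 y 0.006 0.021
z0.084 7 x -0.156 -0.136 -0.129 y 0.007 0.021
z0.092 15 x -0.161 -0.139 -0.084 y 0.001 0.022
z0.100 354 x -0.16 -0.1 -0.08 y -0.03 0.03
z0.108 29 x -0.16 -0.125 -0.113 y -0.019 0.029
z0.116 43 x -0.16 -0.125 -0.117 y -0.016 0.015
[ 1.e-03 -5.e-04  1.e+00] [0.5844 0.1973 0.1042]
((580.9181518554688, 175.94497680664062), (291.2830505371094, 241.93211364746094), 85.79840850830078)
```

View pics/clip1.png

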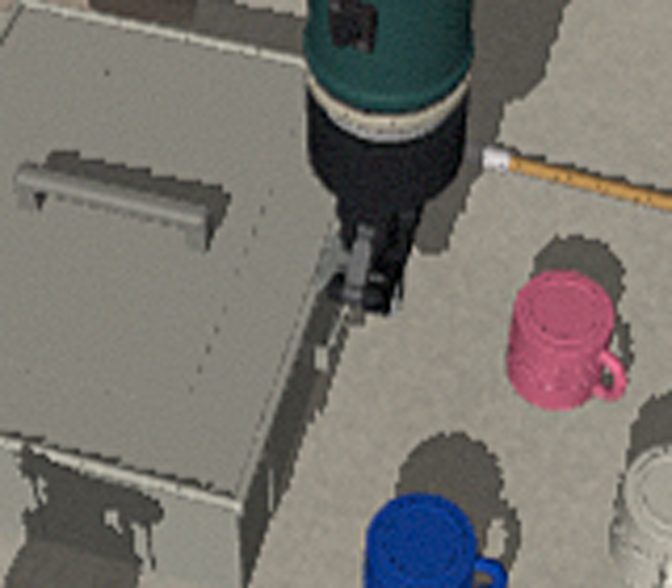

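play_rows --slide '[[0.2,0,0],[0.4,0,0],[0.6,0,0],[0.8,0,0],[1.0,0,0],[1.0,0,0]]' --delta_rot '[[0,0,0],[0,0,0],[0,0,0],[0,0,0],[0,0,0],[0,0,0]]'

```text
time: 19.58
tool_pos: [0.4435, 0.1864, 0.0991]
tcp_rot: [3.132, -0.116, -0.011]
wrist_force: [-0.1, 0.4, 1.4]
width: -0.002
```

```bash
python3 -c "
from clip import *
clip('clip2')"
```

```text
tcp in box [-0.138   0.0006] 0.09912136124251644 [-0.1  0.4  1.4]
z0.060 30 x -0.129 -0.123 -0.113 y -0.009 0.029
z0.068 26 x -0.127 -0.118 -0.113 y -0.002 0.029
z0.076 14 x -0.13 -0.125 -0.113 y -0.001 0.022
z0.084 10 x -0.146 -0.13 -0.125 y 0.006 0.021
z0.092 15 x -0.15 -0.132 -0.117 y -0.006 0.021
z0.100 279 x -0.15 -0.098 -0.08 y -0.03 0.03
z0.108 46 x -0.15 -0.116 -0.105 y -0.015 0.026
z0.116 20 x -0.15 -0.115 -0.105 y -0.013 0.014
z0.124 2 x -0.15 -0.15 -0.15 y -0.003 0.01
[ 1.6e-03 -4.0e-04  1.0e+00] [0.5877 0.199  0.1042]
((579.270751953125, 175.34327697753906), (293.3128662109375, 248.1785888671875), 85.87112426757812)
```

View pics/clip2.png

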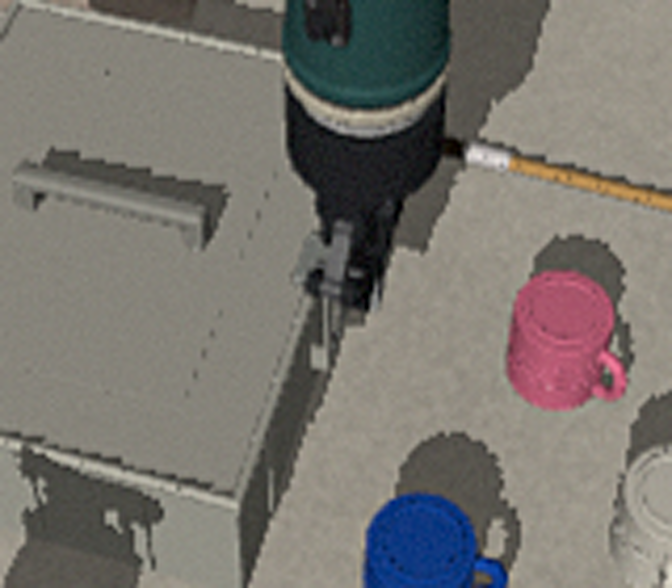

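play_rows --slide '[[0.2,0,0],[0.4,0,0],[0.5,0,0],[0.5,0,0]]' --delta_rot '[[0,0,0],[0,0,0],[0,0,0],[0,0,0]]'

```text
time: 19.97
tool_pos: [0.4479, 0.186, 0.099]
tcp_rot: [3.132, -0.117, -0.014]
wrist_force: [-3.9, 0.5, 1.8]
width: 0.004
```

```bash
python3 -c "
from clip import *
clip('clip3')"
```

```text
tcp in box [-0.1335  0.0005] 0.0989851757316969 [-3.9  0.5  1.8]
z0.060 36 x -0.129 -0.123 -0.113 y -0.011 0.03
z0.068 25 x -0.127 -0.119 -0.113 y -0.005 0.029
z0.076 14 x -0.128 -0.123 -0.113 y 0.003 0.025
z0.084 11 x -0.127 -0.125 -0.122 y 0.008 0.021
z0.092 15 x -0.145 -0.132 -0.12 y -0.006 0.023
z0.100 245 x -0.145 -0.098 -0.08 y -0.03 0.03
z0.108 47 x -0.145 -0.111 -0.099 y -0.015 0.027
z0.116 21 x -0.145 -0.113 -0.1 y -0.012 0.016
[ 0.0016 -0.      1.    ] [0.5891 0.2    0.1042]
((580.225830078125, 176.22442626953125), (291.2297058105469, 246.73052978515625), 85.94923400878906)
```

play_rows --slide '[[-1,0,0],[-3,0,0],[-6,0,-1],[-6,0,-5],[-6,0,-9],[-6,0,-13],[-6,0,-15],[-6,0,-15]]' --delta_rot '[[0,0,0],[0,0,0],[0,0,0],[0,0,0],[0,0,0],[0,0,0],[0,0,0],[0,0,0]]'

```text
time: 20.68
tool_pos: [0.393, 0.193, 0.2562]
tcp_rot: [3.137, -0.116, 0.006]
wrist_force: [0.9, 0.2, 0.1]
width: 0.002
```

```bash
python3 - <<'E'
from clip import *
clip('clip4')
p=shot('top','top14'); W=cloud(p); n_,c_,pts=lidlevel(W,.0012,np.array([.583,.175,.119])); print('top',n_,c_)
E
```

```text
tcp in box [-0.1889  0.0037] 0.2561580989621427 [0.9 0.2 0.1]
z0.060 43 x -0.129 -0.123 -0.113 y -0.026 0.029
z0.068 28 x -0.127 -0.121 -0.113 y -0.028 0.029
z0.076 23 x -0.128 -0.125 -0.113 y -0.017 0.023
z0.084 19 x -0.127 -0.126 -0.122 y -0.015 0.022
z0.092 34 x -0.126 -0.122 -0.081 y -0.02 0.029
z0.100 262 x -0.125 -0.097 -0.08 y -0.03 0.03
z0.108 96 x -0.122 -0.112 -0.099 y -0.028 0.027
z0.116 51 x -0.121 -0.113 -0.101 y -0.015 0.014
[ 1.3e-03 -3.0e-04  1.0e+00] [0.5812 0.1914 0.1042]
((579.0341186523438, 175.6952667236328), (292.3084411621094, 247.97174072265625), 85.9420166015625)
top [1.33701675e-03 9.13583286e-05 9.99999102e-01] [0.59014025 0.16897531 0.104243  ]
```

View pics/clip4.png

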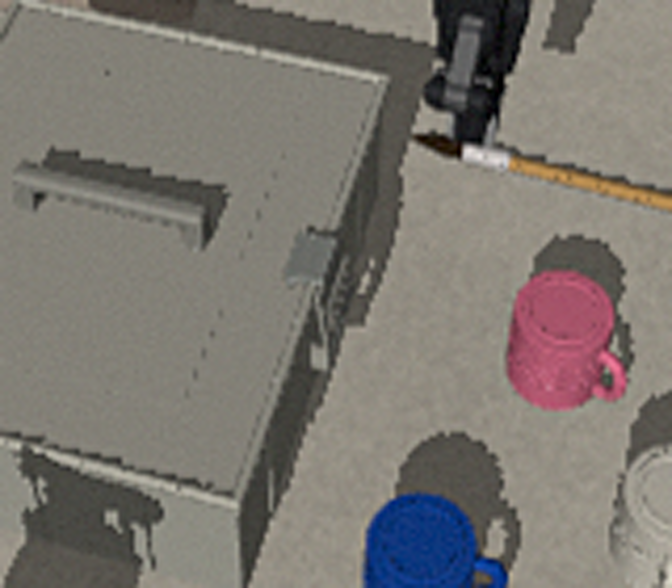

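View pics/top14.png

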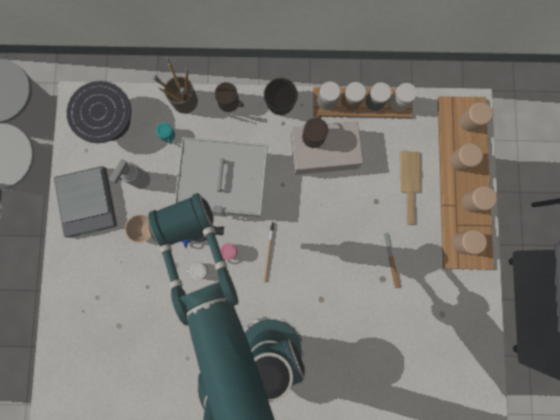

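```bash
python3 - <<'E'
from clip import *
print(read_state()['wrist_force'],read_state()['joint_vel'].round(3))
print(finish_job())
E
```

```text
[ 0.41705571  0.02765285 -0.53056862] [-0.001  0.03   0.052  0.002  0.004 -0.001]
the job is handed in; nothing more can be done
None
```

The damp box is closed for the night, and I handed the job in at about 21 s. It reports no verdict, so what follows is from my own measurements.

- **Mug:** I lifted the stacked mug and set it on the empty bat, upside down. The last picture before the lid went on put it within about 1 mm of the bat's centre. The other three mugs were still on their bats then, but they could not be seen again once the lid covered them.
- **Lid:** I lowered it on until the wrist force showed it resting on the rim, then let go. Both cameras put the top of the panel at 104.2 mm, so its underside is at about 100 mm, with a tilt of about 0.0015 rad. It was centred to roughly 1 mm when I released it. After the clip was shut, the outline measurement included the clip, so I could not repeat the centring that closely. The top camera's yaw reading after release was also about 0.011 rad off the box's, while the side camera agreed with the box.
- **Clip:** The push force rose to about 6 N and then fell to nearly zero as the hook passed the bead. The plate ended upright or leaning slightly inwards, somewhere between 0 and -0.1 rad. I judged the hook to be behind the bead from this and from its position. The hook tip's height was not measured directly.

The gripper ended clear of everything. In the last top picture the other things on the table looked to be where they were at the start.

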